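# Rock the battery pack into the remote caddy's cradle and shut the tray

## Task

Fit the loose battery block into the cradle in the open tray of the black remote-control caddy: put its brass-contact end in first, low and tilted, press the sprung plate at the cradle's left end back with it, and rock the other end down until the block lies flat on the cradle floor. Do it gently, never forcing the block against the cradle, then let go and push the tray fully shut. Leave the ornaments, vase, dish, candle cup and loose remote where they stand.

Things in the scene. Friction and masses are not known exactly. Their poses are not given: they have to be found in the camera images.
- battery: Grey battery block, 34 mm (its x) by 60 mm (its y) by 34 mm high, about 0.12 kg, lying loose on the mantel. Origin: centre of its underside. Two brass contact strips mark its +y end (they also run over that end's top edge); its top has a pale label. +y starts within 0.6 rad of world +y (robot's left). Grip its long sides, fingertips 13 mm or more above the underside, to clear the pocket's walls.
- contacts (a point): Centre of the battery block's contact end face: 30 mm along +y and 17 mm up from the block's origin. The block should never be pressed on the cradle with more than about 20 N.
- pocket (a point): Point on the tray: nominal centre of the grey cradle pocket's floor, 10 mm above the mantel, 67 mm behind the front panel's inner face. Axes: x across the pocket, along the tray's travel into the caddy; y along the pocket, to the robot's left; z up. Pocket: 36.5 mm wide in x, 10 mm deep, walls 5 mm thick, no chamfer. The cradle is clipped in up to 10 mm off this point, either way along y: not measured.
- plate_face (a point): Nominal top edge of the sprung steel plate closing the pocket's +y end: 28 mm along y from the pocket point, at rim height, 34 mm wide. Shifts unmeasured with the cradle (up to 10 mm either way). The plate can be pushed back along +y by 5 mm, then stops hard; its spring gives about 2.5 N at first, 5 N at the stop.
- end_wall (a point): Nominal top edge of the pocket's fixed end wall (inner face), 30 mm along -y from the pocket point, at rim height; shifts with the cradle too. From here to the plate is 58 mm, or 63 mm with the plate fully back, so the 60 mm block enters only with the plate pushed back 2 mm or more, and then sits against this wall. The cradle's clip holds against about 30 N.
- tray_front (a point): Top edge of the middle of the tray's front panel, on its outer face (facing the robot), 50 mm above the mantel. The panel is flat, 162 mm wide and reaches from 4 to 50 mm above the mantel; push it along the pocket's +x to close the tray. It has a thin aluminium strip.
- tray (a joint): How far the tray is pulled out, in m: 0 is shut, 0.14 the end of its travel. Starts open by 0.12 to 0.14. Slides with about 2.5 N of friction and stays where it is left; a hard stop at 0.
- caddy: Black plastic caddy, fixed to the mantel: 160 mm deep (x), 170 mm wide (y), 68 mm high, a shallow open compartment on top (with a slim grey remote in it) over the tray. Origin: centre of its underside; the tray slides out towards its -x. The space above the tray is 50 mm high over the mantel.
- egg_a: White porcelain egg ornament with a flat foot, 48 mm across, 60 mm high. Origin: centre of its foot. Leave alone.
- egg_b: A second egg ornament, the same. Leave alone.
- vase: Green glass bud vase, 68 mm across, 130 mm high. Origin: centre of its foot. Leave alone.
- dish: Aluminium key dish, 110 mm across, 22 mm high. Origin: centre of its underside. Leave alone.
- remote: Loose black remote control, 160 mm (x) by 42 mm by 18 mm high. Origin: centre of its underside. Leave alone.
- candle: White candle cup, 66 mm across, 70 mm high. Origin: centre of its underside. Leave alone.
Mind the look-alikes: they are no part of the job. Leave any blue look-alike of the battery alone.

How it is judged:
By the outcome, as a careful person would: the job done as asked, in the order asked, and still so for the second after the job is handed in, with the robot touching nothing.
It also fails if it takes over 54 s, if anything falls off the work surface, if the arm or the gripper's body presses on something with over 40 N, if the wrist force passes 120 N, or if a joint passes its speed limit or range.

## Robot

A 6-joint arm with a two-finger parallel gripper is mounted at the origin on the work surface. World frame = base frame: x ahead of the robot, y to its left, z up, the work surface at z = 0. Lengths are in m, angles in rad, forces in N, time in s.
With the tool pointing down it reaches from about 0.35 to 0.775 m from the base axis. Payload 7.3 kg.
Tool frame: the origin (TCP) lies at the very end of the fingers, on their centre line; the grasp point (between the pads) lies 19 mm behind it (robot.tcp_to_grasp is the distance from the TCP to the grasp point, in m); x points along the fingers, y is the direction in which the jaws open and shut, and the axes are right-handed (so a half turn about x gives the same grasp; the last joint's range is limited). The gripper opens to 92 mm and grips with 3 to 60 N. Pads are 19 mm wide; open, the fingers measure 130 mm over their backs; the gripper's body (75 mm by 190 mm) begins 47 mm behind the grasp point.
Start: joints at [0.965, 0.342, 1.524, -0, 1.275, -0.146], TCP at [0.233, 0.471, 0.227] pointing down, gripper open.
Joint ranges: [-2.53, 2.53], [-0.77, 2.02], [0.04, 2.7], [-1, 4.14], [0.28, 2.66], [-3.11, 3.11]. Speed limits (rad/s): [2.57, 2.57, 3.14, 3.14, 3.14, 3.14].

## Interface

Orientations are given as [roll, pitch, yaw] about the fixed x, y, z axes, in that order (R = Rz(yaw) Ry(pitch) Rx(roll)).
In Python, from cell import robot gives the robot as it stands.
- The arm moves only by the tool move_arm, never from a script. Its argument "increments" is a list of rows, each a list of 4 numbers: the shift along the tool's x, y, z normalised to -1 to 1, where 1 is 40 cm, then the turn about the tool's x normalised to -1 to 1, where 1 is 60 degrees. In form: [[dx, dy, dz, twist], ...]. A call has 1 to 5 rows; each row is the pose to reach, as a shift and turn from the pose commanded when the call began, along the tool's axes at that moment; what a row does not reach only later rows make up. A row lasts 1/8 s, in which the tool goes at most 62.5 mm and 10.7 degrees, less where a joint would pass 70% of its speed; a pose out of reach is approached as far as the arm can. A call with a number of a shift or a turn outside -1 to 1 is refused whole. A call with a gripper value outside its range is refused whole. "gripper" is the closure, from 0 (fully open) to 1 (shut), set as the call begins (left out, the last holds). The fingers move at their own pace and stop on an object; "squeeze" is the grip in N (left out, the last holds). Time passes only in rows, so rows that repeat a pose let the fingers close. It gives the time, the measured TCP pose, the force and the opening at its end, in the units of the state.
- robot.observe(): the state, without advancing time (a new reading comes with each control period).
- robot.read_camera(name): name is "scene" or "top" or "wrist"; returns the picture (400x640x3 uint8, red, green, blue); there is no depth.
- robot.camera_params(name): a dict with "fx", "fy", "cx", "cy" (pixels), "k1" (the pictures are not rectified: a ray, as slopes to the right and down, at radius r is drawn at 1 + k1 r^2 times it, then the intrinsics apply), "R" (3x3) and "t" (3): a world point X has camera coordinates R X + t; the wrist camera has in their place "tool_from_camera" (4x4, takes a point from camera to tool coordinates, whose origin is the TCP and whose axes are the tool frame's). Camera axes: x right, y down, z forward; pixel columns grow to the right and rows downward; lengths in m; the calibration is good to about 2 mm. A picture is of the moment at which its call begins: read the wrist's pose just before it. camera_params takes no time and is no camera call.
- robot.hand_in(): hands the job in, once; it reports no verdict.
The state is a dict: "time": time; "qpos": joint angles; "qvel": joint speeds; "joint_efforts": joint torques, N m; "tool_pos": TCP position; "tool_rot": TCP orientation; "contact_force": force on the tool from outside, world axes, zero at the start; "torque": the same for the moment, N m; "opening": finger opening in m.
Only numpy, scipy, OpenCV 4.12 (cv2) and the standard library are available. Lean on these libraries where they do the work, as an engineer would, in place of code of your own. Each camera call takes 0.05 s, during which the arm holds its last target.

## Working session

There is one attempt and no reset: what is moved stays moved. The work goes in short steps, Python scripts to look and compute and a tool call to move; the robot and the scene stay as the last step left them, time stands still between calls to the robot, and variables do not carry over. Pictures are saved under pics/ and viewed, and the job is handed in when it is done.

Besides the shell and the picture viewer there is one more tool, called in YAML: its name, and indented under it one key for each argument. move_arm: Moves the arm, as the interface text tells. Its arguments: {"type":"object","properties":{"increments":{"type":"array","items":{"type":"array","items":{"type":"number"}}},"gripper":{"type":"number"},"squeeze":{"type":"number"}},"required":["increments"]}

```bash
mkdir -p pics; ls; python3 - <<'E'
from cell import robot
import cv2
print(robot.observe())
for n in ["scene","top","wrist"]:
    p=robot.camera_params(n); print(n,p)
    im=robot.read_camera(n); cv2.imwrite(f"pics/{n}0.png",im[:,:,::-1])
E
```

```text
pics
{'time': 0.0, 'qpos': array([ 9.64972880e-01,  3.42687401e-01,  1.52502821e+00, -6.54450494e-06,
        1.27541003e+00, -1.46027190e-01]), 'qvel': array([-0.00075369,  0.0003481 , -0.00108121, -0.00029785,  0.00046071,
       -0.00049961]), 'joint_efforts': array([ 1.10000976e-03, -4.31248963e+01, -2.44220209e+01,  7.19032134e-02,
        5.61976992e-02, -1.76729714e-04]), 'tool_pos': array([0.23273166, 0.47013139, 0.2260594 ]), 'tool_rot': array([-1.71274122,  1.56926333, -2.17253557]), 'contact_force': array([-0.34183231,  0.7572434 ,  0.10974332]), 'torque': array([ 0.0053937 ,  0.00464655, -0.03020056]), 'opening': 0.09187890259509145}
scene {'fx': 520.957494849979, 'fy': 520.957494849979, 'cx': 320.5581320832563, 'cy': 205.29400224103293, 'k1': 0.03519527166139295, 'R': array([[ 0.21243724,  0.97716822,  0.00356186],
       [ 0.66447997, -0.14178402, -0.73373269],
       [-0.71647525,  0.15823893, -0.67942892]]), 't': array([-0.11986466, -0.31815863,  1.91103889])}
top {'fx': 470.61443163759003, 'fy': 470.61443163759003, 'cx': 325.26523962855634, 'cy': 198.98304323521222, 'k1': -0.07172854475700301, 'R': array([[ 0.02710674, -0.99950133,  0.01619597],
       [-0.99823653, -0.02792129, -0.0523854 ],
       [ 0.05281149, -0.01474741, -0.9984956 ]]), 't': array([-0.03476499,  0.55730392,  1.19440353])}
wrist {'fx': 331.7891630667154, 'fy': 331.7891630667154, 'cx': 323.1192964894403, 'cy': 193.47050567460363, 'k1': -0.06690562872513402, 'tool_from_camera': array([[ 3.11163970e-04, -3.03410792e-01,  9.52859798e-01,
        -1.56407691e-01],
       [ 9.99999557e-01,  9.40931219e-04, -2.69453556e-05,
        -3.98485276e-04],
       [-8.88400019e-04,  9.52859384e-01,  3.03410950e-01,
        -8.25014182e-02],
       [ 0.00000000e+00,  0.00000000e+00,  0.00000000e+00,
         1.00000000e+00]])}
```

View pics/scene0.png

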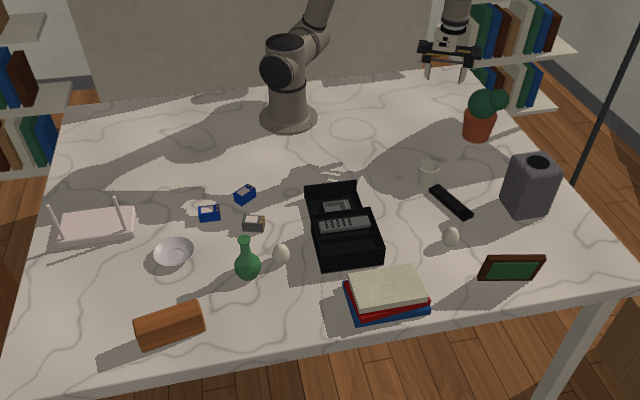

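View pics/top0.png

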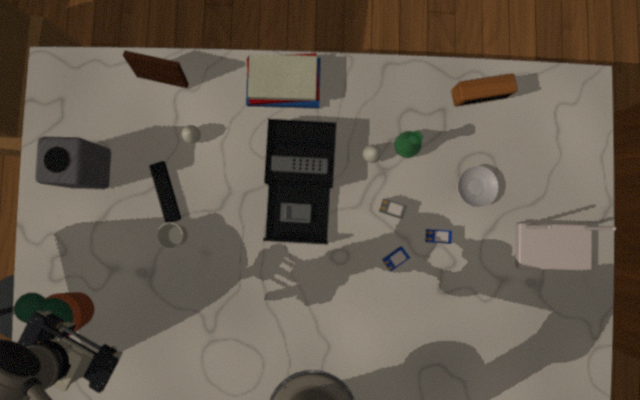

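View pics/wrist0.png

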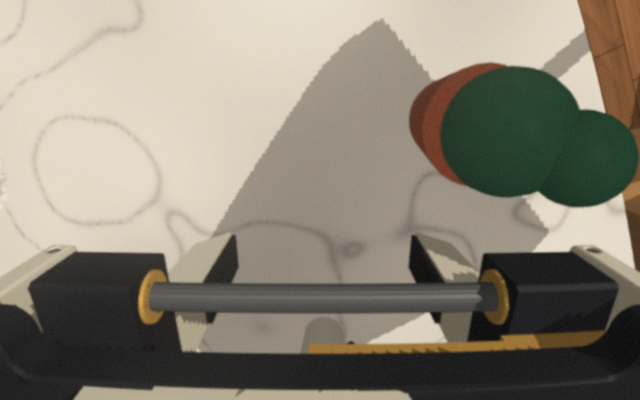

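Top view candidates: grey block at (393,208); blue look-alikes at (438,236) and (396,258); the grey remote lies in the caddy at (300,165). In the scene view the grey block is at (253,223). I'm choosing the grey one and checking it in a crop.

```bash
python3 - <<'E'
import cv2,numpy as np
t=cv2.imread("pics/top0.png"); s=cv2.imread("pics/scene0.png")
a=cv2.resize(t[190:280,370:460],(400,400),interpolation=cv2.INTER_CUBIC)
b=cv2.resize(s[180:250,190:280],(400,311),interpolation=cv2.INTER_CUBIC); b=cv2.copyMakeBorder(b,0,89,0,0,0)
cv2.imwrite("pics/crop0.png",np.hstack([a,b]))
c=cv2.resize(t[110:250,250:350],(429,600),interpolation=cv2.INTER_CUBIC)
cv2.imwrite("pics/crop1.png",np.clip(c*2.0,0,255).astype('uint8'))
E
cat > h.py <<'E'
import numpy as np,cv2
from cell import robot
from scipy.spatial.transform import Rotation as Ro
def rays(cam,uv,pose=None):
    p=robot.camera_params(cam); uv=np.atleast_2d(np.array(uv,float))
    d=np.stack([(uv[:,0]-p['cx'])/p['fx'],(uv[:,1]-p['cy'])/p['fy']],1)
    u=d.copy()
    for _ in range(20): u=d/(1+p['k1']*(u**2).sum(1,keepdims=True))
    v=np.c_[u,np.ones(len(u))]
    if cam=='wrist':
        T=p['tool_from_camera']; o=pose if pose is not None else robot.observe()
        R=Ro.from_euler('xyz',o['tool_rot']).as_matrix()
        return R@T[:3,3]+o['tool_pos'], v@T[:3,:3].T@R.T
    R=p['R'];return -R.T@p['t'], v@R
def onz(cam,uv,z,pose=None):
    o,d=rays(cam,uv,pose); return o+d*((z-o[2])/d[:,2:3])
def proj(cam,X,pose=None):
    X=np.atleast_2d(np.array(X,float));p=robot.camera_params(cam)
    if cam=='wrist':
        o=pose if pose is not None else robot.observe();T=p['tool_from_camera']
        R=Ro.from_euler('xyz',o['tool_rot']).as_matrix()
        C=((X-o['tool_pos'])@R-T[:3,3])@T[:3,:3]
    else: C=X@p['R'].T+p['t']
    s=C[:,:2]/C[:,2:]; s=s*(1+p['k1']*(s**2).sum(1,keepdims=True))
    return s*[p['fx'],p['fy']]+[p['cx'],p['cy']]
def axes():
    o=robot.observe();return Ro.from_euler('xyz',o['tool_rot']).as_matrix()
E
python3 - <<'E'
from h import *
print(onz('top',[[393,208]],.034), onz('top',[[438,236],[396,258]],.034))
print(onz('scene',[[253,223]],.025))
print(onz('top',[[265,185],[332,187],[265,243],[326,243],[296,212]],.05))
print(axes())
E
```

```text
[[ 0.53895138 -0.19148655  0.034     ]] [[ 0.47092803 -0.30795055  0.034     ]
 [ 0.41283939 -0.20176196  0.034     ]]
[[ 0.54114687 -0.19084693  0.025     ]]
[[ 0.58693197  0.13248475  0.05      ]
 [ 0.58663879 -0.03490063  0.05      ]
 [ 0.44264787  0.12768838  0.05      ]
 [ 0.44678145 -0.0236816   0.05      ]
 [ 0.52171593  0.05307181  0.05      ]]
[[-6.61805731e-04  4.43763833e-01  8.96143528e-01]
 [-9.38724092e-04  8.96143054e-01 -4.43764292e-01]
 [-9.99999340e-01 -1.13491727e-03 -1.76500808e-04]]
```

View pics/crop0.png

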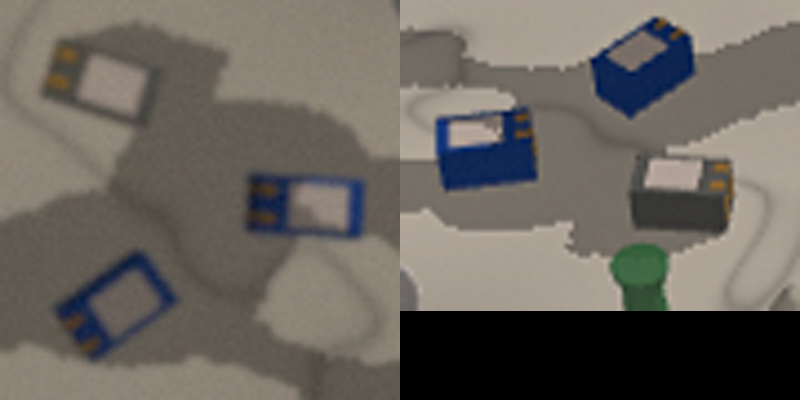

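View pics/crop1.png

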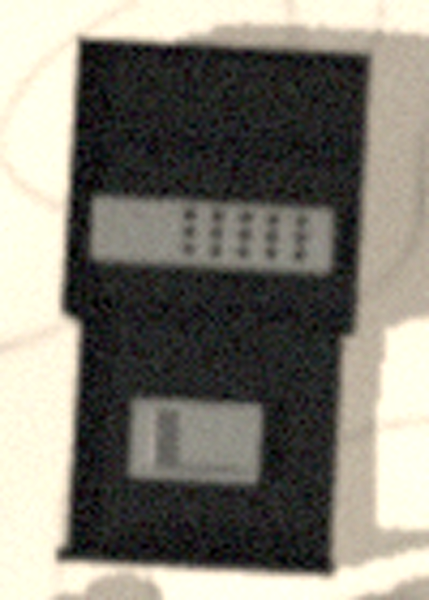

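The crop confirms it: the grey block's brass strips are on its left end (top (384,204)), and the other two are blue. I'll move over it for a close wrist view.

move_arm:
  increments:
    - [0,-0.09,0.12,0.15]
    - [0,-0.18,0.24,0.3]
    - [0,-0.27,0.36,0.45]
    - [0,-0.36,0.48,0.6]
    - [0,-0.45,0.6,0.75]
  gripper: 0.3

```text
time: 0.78
tool_pos: [0.3686, 0.2009, 0.2267]
tool_rot: [1.796, 1.57, 0.546]
contact_force: [0.4, 0.3, -0.3]
opening: 0.0642
```

```bash
python3 - <<'E'
from h import *
o=robot.observe();print(o['time'],o['tool_pos'],o['opening'],o['qpos']);A=axes();print(A.round(3))
d=np.array([0.54,-0.14,.226])-o['tool_pos'];print((A.T@d)/.4)
E
```

```text
0.775 [0.36863591 0.20094452 0.22674169] 0.06421717410474545 [ 3.16019005e-01  1.47953056e-01  1.78728812e+00  9.15616885e-05
  1.20598588e+00 -4.70406945e-03]
[[ 0.     0.949  0.315]
 [ 0.     0.315 -0.949]
 [-1.     0.    -0.   ]]
[0.00182557 0.13788542 0.94395065]
```

move_arm:
  increments:
    - [0,0.02,0.15,0.16]
    - [0,0.05,0.3,0.32]
    - [0,0.08,0.45,0.48]
    - [0,0.11,0.6,0.64]
    - [0,0.14,0.75,0.65]

```text
time: 1.4
tool_pos: [0.5178, -0.0656, 0.2266]
tool_rot: [-2.623, 1.57, 1.732]
contact_force: [0.5, 1.1, -0.6]
opening: 0.0641
```

```bash
python3 - <<'E'
from h import *
o=robot.observe();print(o['time'],o['tool_pos'],o['opening'],o['tool_rot']);A=axes();print(A.round(3))
im=robot.read_camera('wrist');cv2.imwrite('pics/w1.png',im[:,:,::-1])
E
```

```text
1.4 [ 0.51782899 -0.06558214  0.22656763] 0.064101688051252 [-2.622846    1.57047753  1.73202843]
[[-0.     0.937 -0.35 ]
 [ 0.    -0.35  -0.937]
 [-1.    -0.    -0.   ]]
```

View pics/w1.png

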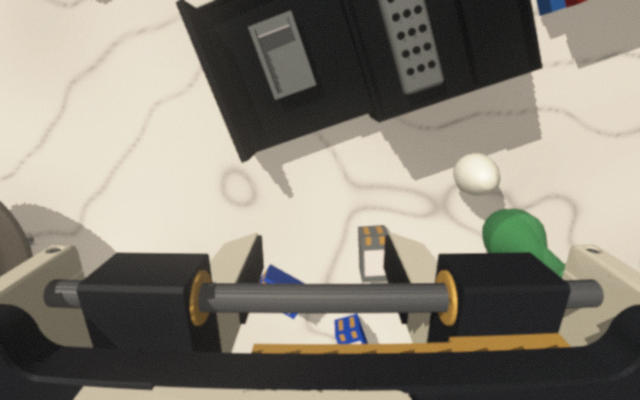

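```bash
python3 - <<'E'
import cv2,numpy as np
t=cv2.imread("pics/w1.png")
a=cv2.resize(t[0:120,225:345],(600,600),interpolation=cv2.INTER_CUBIC)
cv2.imwrite("pics/c2.png",np.clip(a*1.3,0,255).astype('uint8'))
b=cv2.resize(t[215:295,330:410],(480,480),interpolation=cv2.INTER_CUBIC);cv2.imwrite("pics/c3.png",b)
E
```

```text
(no output)
```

View pics/c2.png

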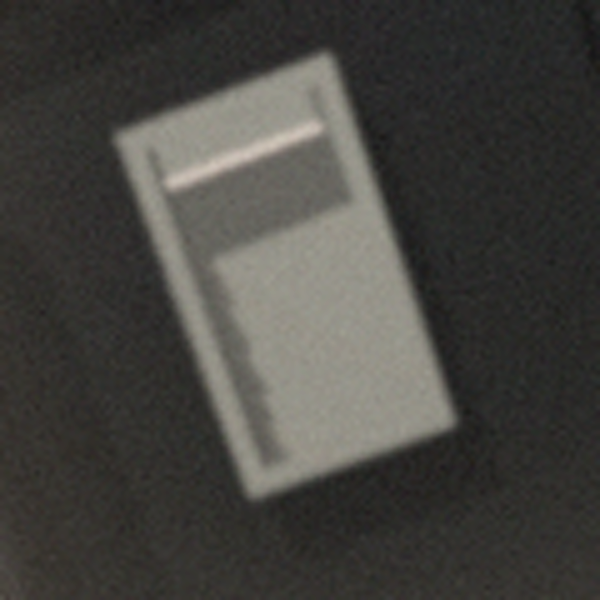

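View pics/c3.png

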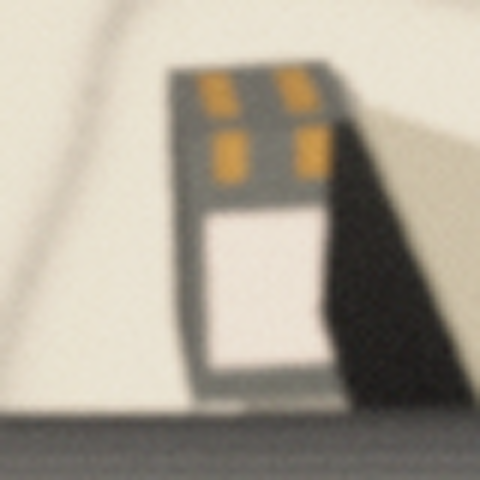

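move_arm:
  increments:
    - [0.03,0.05,0.15,0.03]
    - [0.08,0.08,0.3,0.03]
    - [0.08,0.08,0.3,0.03]

```text
time: 1.82
tool_pos: [0.5038, -0.1901, 0.1928]
tool_rot: [-1.497, 1.567, 2.824]
contact_force: [0.2, 0.0, -0.0]
opening: 0.0644
```

```bash
python3 - <<'E'
from h import *
o=robot.observe();print(o['time'],repr(o['tool_pos']),o['opening'],repr(o['tool_rot']),abs(o['qvel']).max());A=axes();print(A.round(3))
im=robot.read_camera('wrist');cv2.imwrite('pics/w2.png',im[:,:,::-1])
np.savez('p2.npz',tool_pos=o['tool_pos'],tool_rot=o['tool_rot'])
g=onz('top',[[393,208]],.034); u=proj('wrist',g)[0].astype(int);print(u)
c=im[u[1]-60:u[1]+60,u[0]-60:u[0]+60,::-1];cv2.imwrite('pics/c4.png',cv2.resize(c,(600,600),interpolation=cv2.INTER_CUBIC))
E
```

```text
1.825 array([ 0.50383885, -0.19014603,  0.19278633]) 0.06443690431848038 array([-1.49667165,  1.56729987,  2.82441143]) 0.030889780813578824
[[-0.003  0.924 -0.381]
 [ 0.001 -0.381 -0.924]
 [-1.    -0.003  0.   ]]
[357 165]
```

View pics/w2.png

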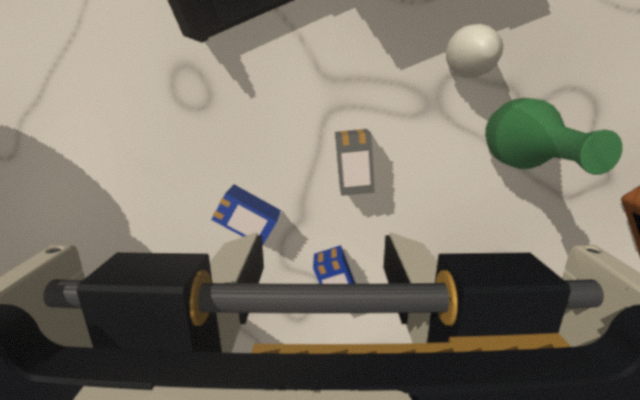

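View pics/c4.png

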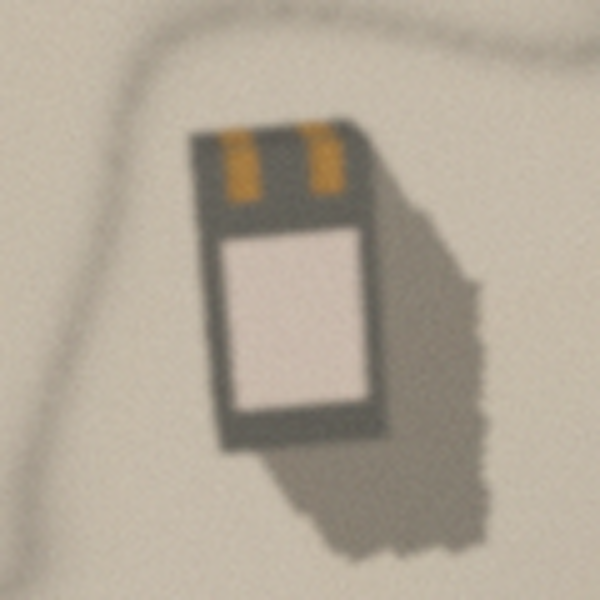

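```bash
python3 - <<'E'
from h import *
o=dict(np.load('p2.npz'))
c=np.array([[193,135],[352,122],[383,436],[223,450]])/5+[297,105]
P=onz('wrist',c,.034,o);print(P.round(4))
e=[np.linalg.norm(P[i]-P[(i+1)%4]) for i in range(4)];print(np.round(e,4))
yv=(P[0]+P[1]-P[2]-P[3])[:2];yaw=np.arctan2(-yv[0],yv[1]);print(P.mean(0),yaw)
A=Ro.from_euler('xyz',o['tool_rot']).as_matrix();print('tool y ang',np.arctan2(A[1,1],A[0,1]))
# label
c=np.array([[222,240],[357,228],[368,400],[233,412]])/5+[297,105]
P=onz('wrist',c,.034,o);yv=(P[0]+P[1]-P[2]-P[3])[:2];print(P.mean(0),np.arctan2(-yv[0],yv[1]))
# cradle from w1
o=dict(tool_pos=np.array([ 0.51782899,-0.06558214,0.22656763]),tool_rot=np.array([-2.622846,1.57047753,1.73202843]))
c=np.array([[117,132],[330,55],[455,425],[255,498],[165,187],[322,127]])/5+[225,0]
P=onz('wrist',c,.02,o);print(P.round(4))
e=[np.linalg.norm(P[i]-P[(i+1)%4]) for i in range(4)];print(np.round(e,4));P4=P[:4];yv=(P4[0]+P4[1]-P4[2]-P4[3])[:2];print(np.arctan2(-yv[0],yv[1]),P4.mean(0),P[4:].mean(0))
# caddy corners from w1: tray front right bottom etc
print(onz('wrist',[[182,2],[242,160]],.05,o))
E
```

```text
[[ 0.5305 -0.1551  0.034 ]
 [ 0.5591 -0.1642  0.034 ]
 [ 0.5435 -0.2248  0.034 ]
 [ 0.5129 -0.2154  0.034 ]]
[0.03   0.0626 0.032  0.0628]
[ 0.53648473 -0.18989804  0.034     ] -0.26826997931583574
tool y ang -0.3913063477009808
[ 0.53551577 -0.19621858  0.034     ] -0.29914565217719213
[[0.4973 0.0949 0.02  ]
 [0.5428 0.0928 0.02  ]
 [0.5408 0.0173 0.02  ]
 [0.4959 0.0183 0.02  ]
 [0.5023 0.0818 0.02  ]
 [0.5363 0.0809 0.02  ]]
[0.0455 0.0756 0.045  0.0766]
-0.02260358130784215 [0.51920543 0.05583938 0.02      ] [0.51932096 0.08135924 0.02      ]
[[ 0.45249939  0.13018034  0.05      ]
 [ 0.44418676 -0.02525299  0.05      ]]
```

```bash
python3 - <<'E'
from h import *
o=dict(np.load('p2.npz'))
print(onz('top',[[408,144]],.1),onz('top',[[371,153]],.03))
print(onz('wrist',[[518,132],[470,45]],.03,o))
print(onz('scene',[[248,272],[247,262]],.0),onz('scene',[[244,241]],.13))
p=robot.observe();A=axes()
d=np.array([.5337,-.2006,.08])-p['tool_pos'];print(A.T@d/.4)
E
```

```text
[[ 0.69222412 -0.21453931  0.1       ]] [[ 0.67826947 -0.13295339  0.03      ]]
[[ 0.69591019 -0.22211398  0.03      ]
 [ 0.67251274 -0.12820489  0.03      ]]
[[ 0.69587632 -0.22462801  0.        ]
 [ 0.66061703 -0.22336696  0.        ]] [[ 0.70659472 -0.22389889  0.13      ]]
[ 2.83572738e-01  7.96038184e-02 -2.27625126e-04]
```

move_arm:
  increments:
    - [0.1,0.08,0,-0.105]
    - [0.22,0.08,0,-0.105]
    - [0.32,0.08,0,-0.105]
    - [0.32,0.08,0,-0.105]

```text
time: 2.38
tool_pos: [0.5337, -0.1968, 0.0645]
tool_rot: [-1.844, 1.564, 2.594]
contact_force: [-0.3, -0.5, 0.0]
opening: 0.0641
```

```bash
python3 - <<'E'
from h import *
p=robot.observe();A=axes();print(p['tool_pos'],np.arctan2(A[1,1],A[0,1]))
d=np.array([.5337,-.2006,.016])-p['tool_pos'];print(A.T@d/.4)
im=robot.read_camera('wrist');cv2.imwrite('pics/w3.png',im[:,:,::-1])
im=robot.read_camera('scene');cv2.imwrite('pics/s3.png',cv2.resize(im[130:290,170:330,::-1],(600,600)))
E
```

```text
[ 0.5336725  -0.19677143  0.06446448] -0.2748374779841725
[0.12112616 0.00341607 0.00940422]
```

View pics/w3.png

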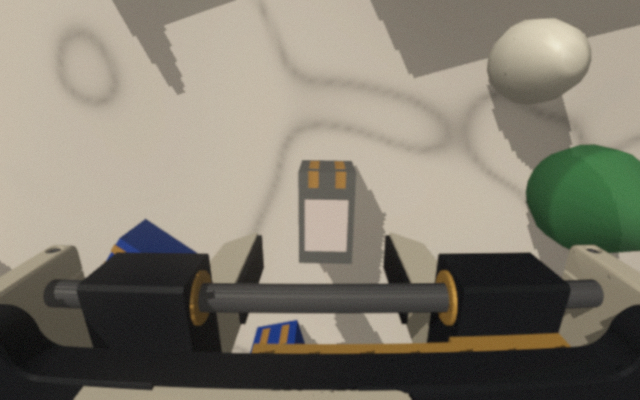

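View pics/s3.png

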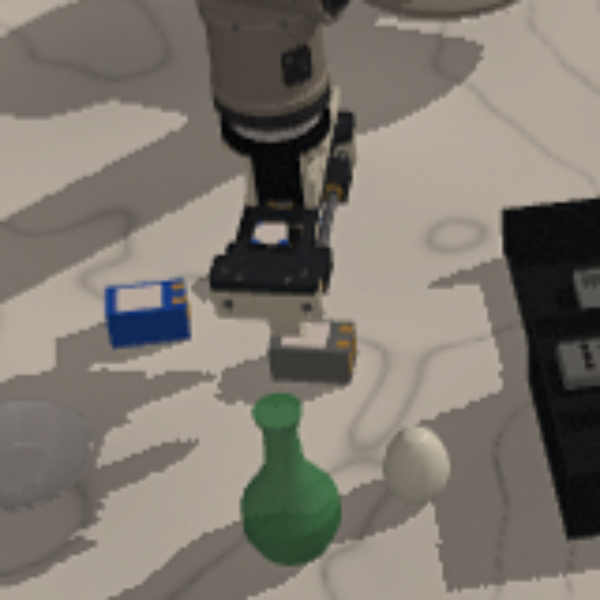

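```bash
python3 - <<'E'
from h import *
p=robot.observe();A=axes();print(p['tool_pos'])
P=onz('wrist',[[299,188],[355,188],[353,262],[300,262]],.034);print(P.round(4))
print(((P-p['tool_pos'])@A).round(4), P.mean(0))
E
```

```text
[ 0.53611884 -0.19861786  0.06813318]
[[ 0.5289 -0.1708  0.034 ]
 [ 0.5613 -0.1799  0.034 ]
 [ 0.5479 -0.2281  0.034 ]
 [ 0.5149 -0.2188  0.034 ]]
[[ 0.0341 -0.0145 -0.0248]
 [ 0.0342  0.0191 -0.0248]
 [ 0.0342  0.0193  0.0252]
 [ 0.0341 -0.015   0.0252]] [ 0.53826419 -0.19942739  0.034     ]
```

```bash
python3 - <<'E'
from h import *
im=cv2.imread('pics/w3.png');cv2.imwrite('pics/c5.png',cv2.resize(im[150:280,260:390],(600,600),interpolation=cv2.INTER_CUBIC))
p=robot.observe();print(p['time'],p['tool_pos'],p['tool_rot'],p['qvel'].round(3))
E
```

```text
2.475 [ 0.53611884 -0.19861786  0.06813318] [ 1.52249597  1.56923826 -0.3235765 ] [-0.007 -0.025 -0.02  -0.002 -0.003 -0.002]
```

View pics/c5.png

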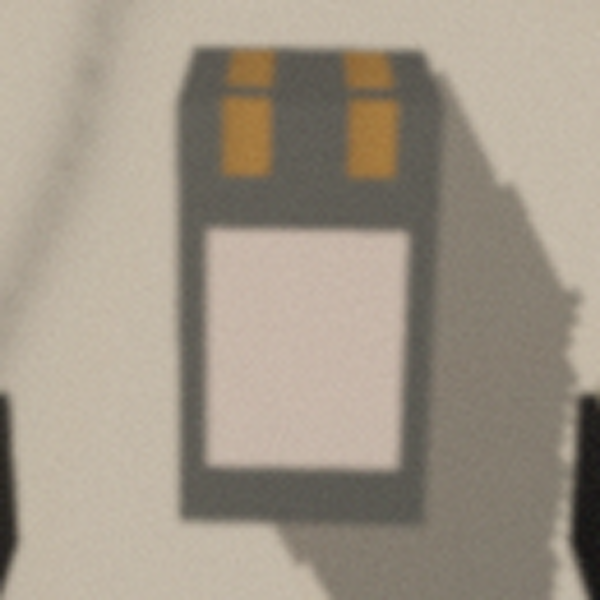

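```bash
python3 - <<'E'
from h import *
o=dict(tool_pos=np.array([0.53367,-0.19677,0.06446]),tool_rot=np.array([-1.844,1.564,2.594]))
A=Ro.from_euler('xyz',o['tool_rot']).as_matrix()
c=np.array([[181,97],[441,97],[424,520],[181,520]])/4.615+[260,150]
P=onz('wrist',c,.034,o);print(P.round(4),P.mean(0))
print(((P-o['tool_pos'])@A).round(4))
yv=(P[0]+P[1]-P[2]-P[3])[:2];print(np.arctan2(-yv[0],yv[1]))
E
```

```text
[[ 0.5299 -0.1581  0.034 ]
 [ 0.5613 -0.1669  0.034 ]
 [ 0.5447 -0.2242  0.034 ]
 [ 0.5125 -0.2153  0.034 ]] [ 0.53708627 -0.19113667  0.034     ]
[[ 0.0306 -0.0139 -0.0361]
 [ 0.0304  0.0187 -0.0362]
 [ 0.0303  0.0182  0.0235]
 [ 0.0305 -0.0152  0.0237]]
-0.289095766902837
```

move_arm:
  increments:
    - [0.05,0,0,0]
    - [0.05,0,0,0]
    - [0.05,0,0,0]

```text
time: 2.85
tool_pos: [0.5361, -0.1996, 0.0486]
tool_rot: [1.417, 1.568, -0.431]
contact_force: [-0.2, -0.5, -0.0]
opening: 0.0644
```

```bash
python3 - <<'E'
from h import *
p=robot.observe();A=axes();print(p['tool_pos'],np.arctan2(A[1,1],A[0,1]))
d=np.array([.5342,-.2006,.016])-p['tool_pos'];print(A.T@d/.4,p['qvel'].round(3))
E
```

```text
[ 0.53614783 -0.19957152  0.04863455] -0.2763405645381983
[ 0.08157615 -0.00422092  0.00376528] [-0.001  0.001  0.004 -0.    -0.004 -0.001]
```

move_arm:
  increments:
    - [0.04,-0.004,0.003,0]
    - [0.08,-0.004,0.003,0]
    - [0.08,-0.004,0.003,0]

```text
time: 3.22
tool_pos: [0.532, -0.1995, 0.0128]
tool_rot: [-1.813, 1.567, 2.622]
contact_force: [0.5, -0.6, 0.7]
opening: 0.0641
```

move_arm:
  increments:
    - [0,0,0,0]
    - [0,0,0,0]
    - [0,0,0,0]
    - [0,0,0,0]
  gripper: 1
  squeeze: 6

```text
time: 3.72
tool_pos: [0.5335, -0.2001, 0.015]
tool_rot: [1.481, 1.57, -0.366]
contact_force: [0.3, 0.9, 0.9]
opening: 0.0342
```

```bash
python3 - <<'E'
from h import *
p=robot.observe();A=axes();print(p['tool_pos'],p['opening'],np.arctan2(A[1,1],A[0,1]),p['contact_force'],p['torque'])
im=robot.read_camera('wrist');cv2.imwrite('pics/w4.png',im[:,:,::-1])
E
```

```text
[ 0.53351298 -0.20013206  0.01502858] 0.03415419534785786 -0.2764780013545594 [0.27510648 0.873147   0.86770111] [-0.07324078  0.11289474  0.04480988]
```

View pics/w4.png

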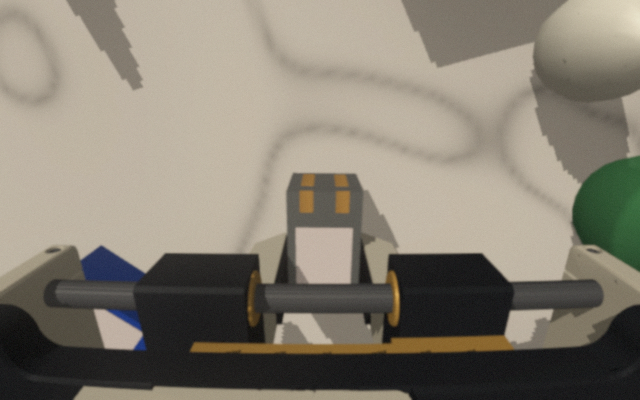

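move_arm:
  increments:
    - [-0.05,0,0,0]
    - [-0.12,0,0,0]
    - [-0.2,0,0,0]
    - [-0.25,0,0,0]
    - [-0.25,0,0,0]

```text
time: 4.4
tool_pos: [0.534, -0.2004, 0.116]
tool_rot: [1.375, 1.568, -0.472]
contact_force: [-1.2, -0.6, -1.6]
opening: 0.0342
```

```bash
python3 - <<'E'
from h import *
p=robot.observe();A=axes();print(p['tool_pos'],p['opening'],np.arctan2(A[1,1],A[0,1]),p['contact_force'],p['torque'],p['qpos'])
im=robot.read_camera('wrist');cv2.imwrite('pics/w5.png',im[100:300,220:420,::-1].repeat(3,0).repeat(3,1))
im=robot.read_camera('scene');cv2.imwrite('pics/s5.png',cv2.resize(im[130:250,190:310,::-1],(600,600)))
E
```

```text
[ 0.53395861 -0.20039575  0.11599893] 0.034215809758471015 -0.2764801328737929 [-1.18019191 -0.64798905 -1.57771556] [-0.17110021  0.03065299 -0.01817428] [-4.93435261e-01  5.29152787e-01  1.55130808e+00  7.56980420e-05
  1.05804681e+00 -2.16991255e-01]
```

View pics/w5.png

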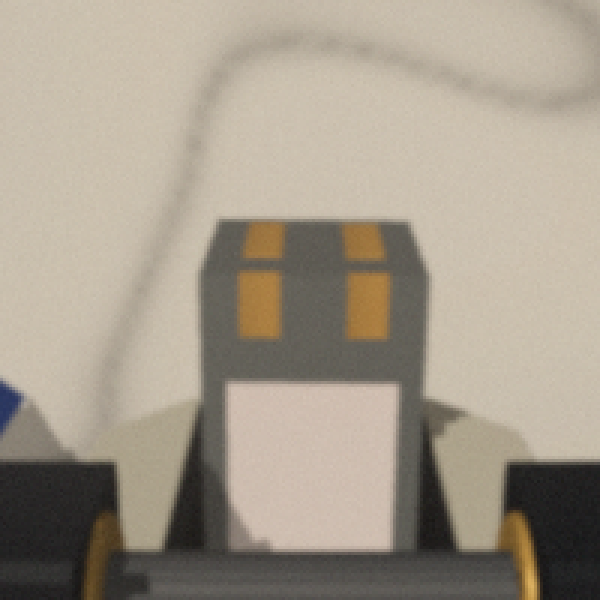

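View pics/s5.png

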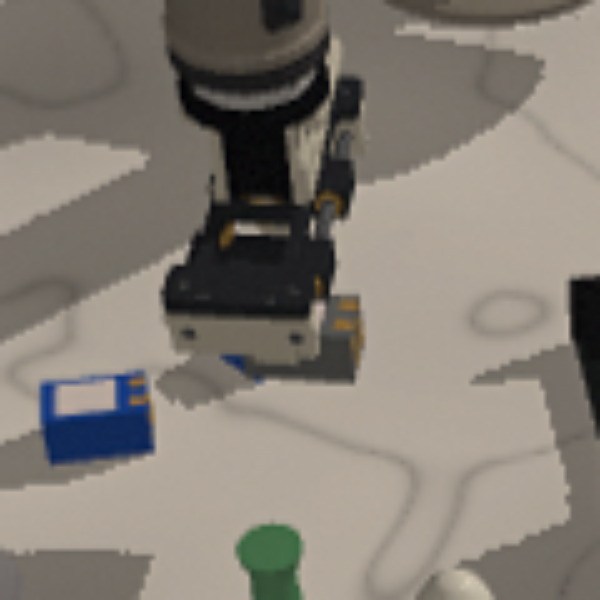

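move_arm:
  increments:
    - [-0.02,-0.05,-0.12,-0.12]
    - [-0.02,-0.1,-0.25,-0.24]
    - [-0.02,-0.145,-0.375,-0.24]
    - [-0.02,-0.145,-0.375,-0.24]
    - [-0.02,-0.145,-0.375,-0.24]

```text
time: 5.12
tool_pos: [0.5182, -0.0401, 0.1219]
tool_rot: [-1.514, 1.57, -3.109]
contact_force: [0.5, -0.1, -1.6]
opening: 0.0338
```

```bash
python3 - <<'E'
from h import *
p=robot.observe();A=axes();print(p['tool_pos'],p['tool_rot'],p['opening'],np.arctan2(A[1,1],A[0,1]),p['contact_force'],p['torque'],p['qvel'].round(3))
np.savez('p6.npz',tool_pos=p['tool_pos'],tool_rot=p['tool_rot'])
im=robot.read_camera('wrist');cv2.imwrite('pics/w6.png',im[:,:,::-1])
E
```

```text
[ 0.51816863 -0.04008328  0.12185833] [-1.51367293  1.56951981 -3.10894133] 0.033778698208801076 -0.024472122631629428 [ 0.54183805 -0.05651651 -1.62132575] [-0.09082494  0.038894    0.01349246] [-0.028  0.002 -0.011 -0.     0.001 -0.   ]
```

View pics/w6.png

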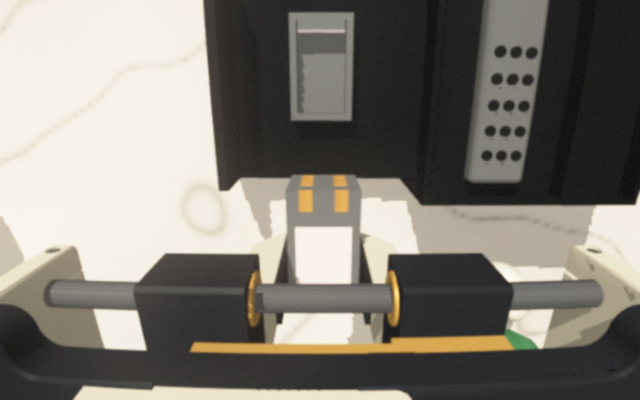

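```bash
python3 - <<'E'
import cv2,numpy as np
t=cv2.imread("pics/w6.png")
a=cv2.resize(t[0:135,262:382],(533,600),interpolation=cv2.INTER_CUBIC)
cv2.imwrite("pics/c6.png",np.clip(a*1.2,0,255).astype('uint8'))
E
```

```text
(no output)
```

View pics/c6.png

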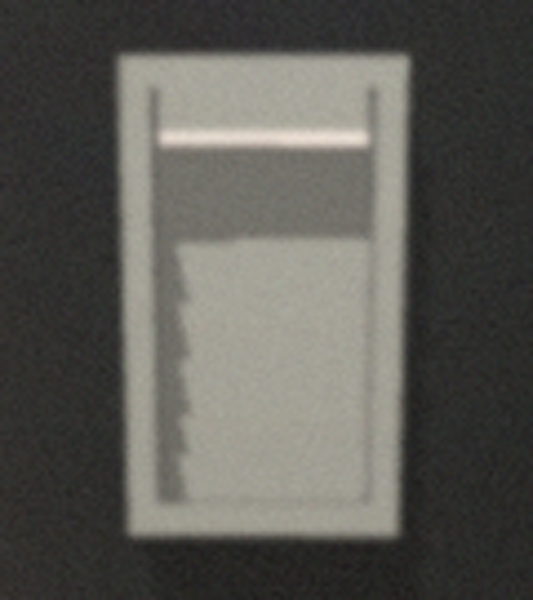

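```bash
python3 - <<'E'
from h import *
o=dict(np.load('p6.npz'));A=Ro.from_euler('xyz',o['tool_rot']).as_matrix()
s=lambda c:np.array(c)/[533/120,600/135]+[262,0]
P=onz('wrist',s([[118,55],[410,55],[400,537],[128,537]]),.02,o);print(P.round(4),P.mean(0).round(4))
e=[np.linalg.norm(P[i]-P[(i+1)%4]) for i in range(4)];print(np.round(e,4))
yv=(P[0]+P[1]-P[2]-P[3])[:2];print(np.arctan2(-yv[0],yv[1]))
print('plate front/back',onz('wrist',s([[160,148],[368,146],[160,128],[368,128]]),.02,o).round(4))
print('slot',onz('wrist',s([[157,90],[372,90]]),.02,o).round(4))
print('inner floor end',onz('wrist',s([[160,500],[368,500]]),.01,o).round(4))
# tray front edges
print('front',onz('wrist',[[204,0],[219,188],[229,188]],.05,o).round(4))
# block contact top edge in hand; width 34
q=np.array([[288,191],[360,191]]); 
for z in (.135,.138,.141,.144): 
  Q=onz('wrist',q,z,o);print(z,((Q-o['tool_pos'])@A).round(4)[:,1:],np.linalg.norm(Q[0]-Q[1]))
E
```

```text
[[0.4966 0.095  0.02  ]
 [0.5432 0.0939 0.02  ]
 [0.5415 0.0176 0.02  ]
 [0.4945 0.0188 0.02  ]] [0.519  0.0563 0.02  ]
[0.0466 0.0763 0.0469 0.0763]
-0.024849499708823303
plate front/back [[0.5027 0.0809 0.02  ]
 [0.5364 0.0804 0.02  ]
 [0.5029 0.0839 0.02  ]
 [0.5364 0.0831 0.02  ]]
slot [[0.5026 0.0896 0.02  ]
 [0.5371 0.0888 0.02  ]]
inner floor end [[0.4996 0.0242 0.01  ]
 [0.5366 0.0233 0.01  ]]
front [[ 0.4465  0.0983  0.05  ]
 [ 0.443  -0.0248  0.05  ]
 [ 0.4503 -0.025   0.05  ]]
0.135 [[-0.0161 -0.0376]
 [ 0.0165 -0.0376]] 0.032575572690466924
0.138 [[-0.0157 -0.0385]
 [ 0.0162 -0.0386]] 0.031893411874330826
0.141 [[-0.0154 -0.0395]
 [ 0.0158 -0.0395]] 0.031211251058194948
0.144 [[-0.0151 -0.0404]
 [ 0.0154 -0.0404]] 0.03052909024205885
```

move_arm:
  increments:
    - [0,-0.004,-0.1,0]
    - [0.06,-0.004,-0.194,0]
    - [0.13,-0.004,-0.194,0]
    - [0.15,-0.004,-0.194,0]
    - [0.15,-0.004,-0.194,0]

```text
time: 5.8
tool_pos: [0.5189, 0.0366, 0.0624]
tool_rot: [-1.609, 1.57, 3.076]
contact_force: [0.4, 0.9, -1.8]
opening: 0.0337
```

```bash
cat > look.py <<'E'
from h import *
import sys
n=sys.argv[1]
p=robot.observe();A=axes();print(p['time'],p['tool_pos'].round(4),p['opening'].round(4),np.arctan2(A[1,1],A[0,1]).round(4),p['contact_force'].round(2),p['torque'].round(3),abs(p['qvel']).max().round(3))
np.savez('p%s.npz'%n,tool_pos=p['tool_pos'],tool_rot=p['tool_rot'])
im=robot.read_camera('wrist');cv2.imwrite('pics/w%s.png'%n,im[:,:,::-1])
a=cv2.resize(im[120:320,222:422,::-1],(600,600),interpolation=cv2.INTER_CUBIC)
cv2.imwrite('pics/c%s.png'%n,np.clip(a*1.2,0,255).astype('uint8'))
E
python3 look.py 7
```

```text
Traceback (most recent call last):
  File "look.py", line 4, in <module>
    p=robot.observe();A=axes();print(p['time'],p['tool_pos'].round(4),p['opening'].round(4),np.arctan2(A[1,1],A[0,1]).round(4),p['contact_force'].round(2),p['torque'].round(3),abs(p['qvel']).max().round(3))
                                                                      ^^^^^^^^^^^^^^^^^^
AttributeError: 'float' object has no attribute 'round'
```

```bash
sed -i "s/p\['opening'\].round(4)/round(p['opening'],4)/" look.py; python3 look.py 7
```

```text
5.8 [0.5189 0.0366 0.0624] 0.0337 -0.027 [ 0.44  0.89 -1.81] [-0.092  0.018  0.039] 0.024
```

View pics/c7.png

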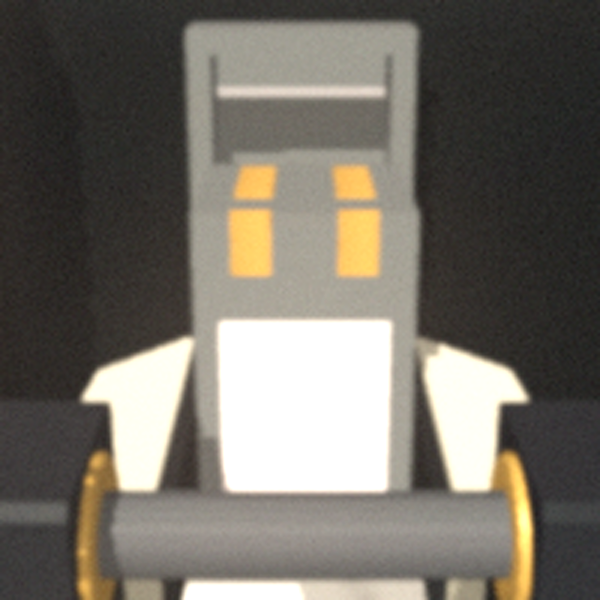

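```bash
python3 - <<'E'
from h import *
o=dict(np.load('p7.npz'));A=Ro.from_euler('xyz',o['tool_rot']).as_matrix()
s=lambda c:np.array(c)/3+[222,120]
f=lambda c,z:((onz('wrist',s(c),z,o)-o['tool_pos'])@A).round(4)
print('plate',f([[217,98],[386,98]],.02), onz('wrist',s([[301,98]]),.02,o))
print('outer',f([[186,24],[418,24],[188,150],[418,150]],.02))
print('fold',f([[189,206],[417,206]],o['tool_pos'][2]+.0185))
print('bottom',f([[232,155],[380,155]],o['tool_pos'][2]-.0155))
E
```

```text
plate [[ 0.0425 -0.0176 -0.0447]
 [ 0.0424  0.0165 -0.0447]] [[0.51936836 0.0812959  0.02      ]]
outer [[ 0.0425 -0.0234 -0.0595]
 [ 0.0424  0.0225 -0.0596]
 [ 0.0425 -0.0238 -0.0339]
 [ 0.0424  0.0234 -0.034 ]]
fold [[-0.0185 -0.0168 -0.0403]
 [-0.0185  0.0163 -0.0404]]
bottom [[ 0.0155 -0.0129 -0.0395]
 [ 0.0155  0.0134 -0.0395]]
```

move_arm:
  increments:
    - [0.02,-0.001,0,0]
    - [0.045,-0.001,0,0]
    - [0.06,-0.001,0,0]
    - [0.062,-0.001,0,0]

```text
time: 6.35
tool_pos: [0.518, 0.0378, 0.0373]
tool_rot: [-1.683, 1.57, 3.004]
contact_force: [-0.0, 0.3, -1.3]
opening: 0.0343
```

```bash
python3 look.py 8
```

```text
6.35 [0.518  0.0378 0.0373] 0.0343 -0.0251 [-0.02  0.34 -1.26] [-0.088  0.053 -0.036] 0.008
```

View pics/c8.png

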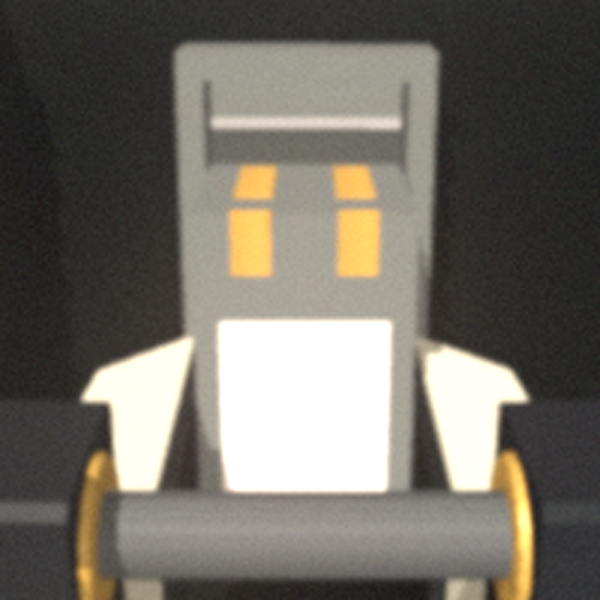

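move_arm:
  increments:
    - [0,0.001,0,0]
    - [0,0.001,0,0]
    - [0,0.001,0,0]
  gripper: 1
  squeeze: 3

```text
time: 6.78
tool_pos: [0.5189, 0.0377, 0.0381]
tool_rot: [1.671, 1.57, 0.075]
contact_force: [0.0, 0.2, -0.6]
opening: 0.0334
```

```bash
python3 look.py 9
```

```text
6.775 [0.5189 0.0377 0.0381] 0.0334 -0.0251 [ 0.02  0.2  -0.55] [-0.073  0.046  0.036] 0.002
```

View pics/c9.png

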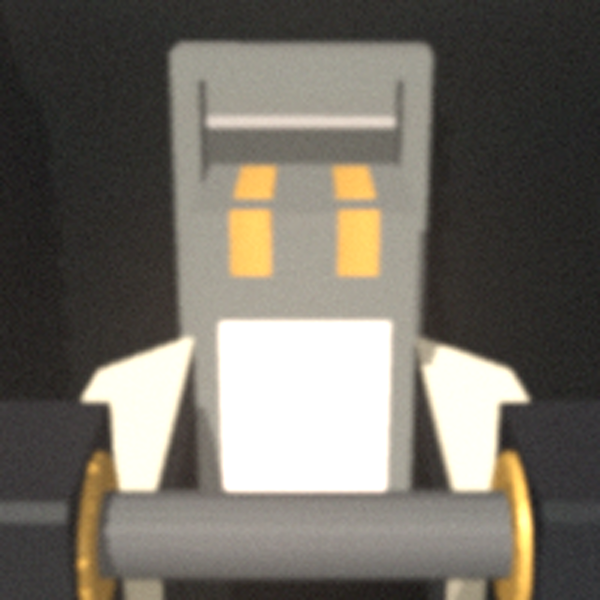

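move_arm:
  increments:
    - [0.0025,-0.0005,0,0]
    - [0.005,-0.0005,0,0]
    - [0.0075,-0.0005,0,0]
    - [0.0075,-0.0005,0,0]

```text
time: 7.32
tool_pos: [0.5185, 0.0377, 0.0348]
tool_rot: [-1.991, 1.571, 2.696]
contact_force: [0.7, -0.1, -0.7]
opening: 0.0341
```

```bash
python3 look.py 10
```

```text
7.325 [0.5185 0.0377 0.0348] 0.0341 -0.0252 [ 0.73 -0.12 -0.75] [-0.118  0.041 -0.011] 0.004
```

View pics/c10.png

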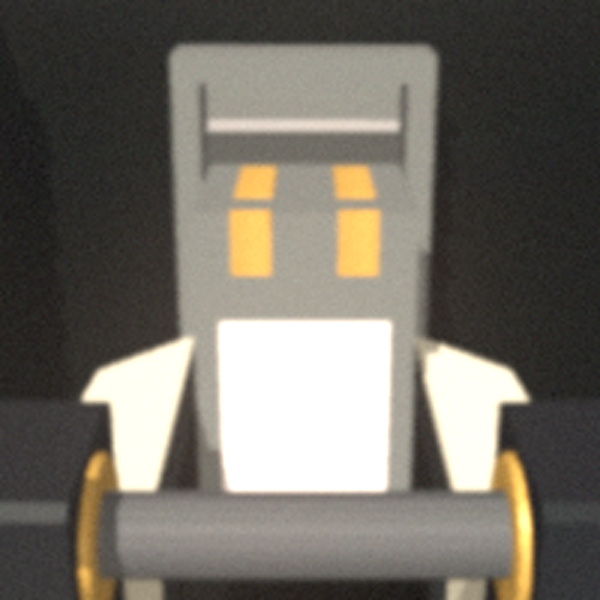

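move_arm:
  increments:
    - [0.0025,0,0,0]
    - [0.005,0,0,0]
    - [0.005,0,0,0]

```text
time: 7.75
tool_pos: [0.5187, 0.038, 0.0331]
tool_rot: [2.416, 1.57, 0.82]
contact_force: [-0.4, 3.5, 2.9]
opening: 0.0342
```

```bash
python3 look.py 11
```

```text
7.75 [0.5187 0.038  0.0331] 0.0342 -0.0253 [-0.39  3.47  2.91] [ 0.509  0.195 -0.008] 0.002
```

View pics/c11.png

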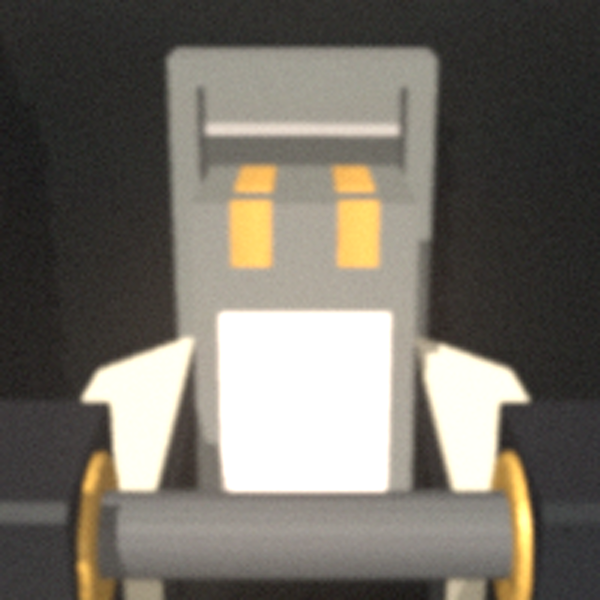

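move_arm:
  increments:
    - [0.0025,0,-0.003,0]
    - [0.005,0,-0.006,0]
    - [0.005,0,-0.006,0]

```text
time: 8.18
tool_pos: [0.5187, 0.04, 0.0308]
tool_rot: [0.787, 1.571, -0.809]
contact_force: [-0.6, 0.5, 0.6]
opening: 0.0337
```

```bash
python3 look.py 12; python3 - <<'E'
from h import *
im=robot.read_camera('scene');cv2.imwrite('pics/s12.png',cv2.resize(im[150:250,280:400,::-1],(720,600)))
E
```

```text
8.175 [0.5187 0.04   0.0308] 0.0337 -0.0251 [-0.56  0.47  0.6 ] [0.061 0.048 0.007] 0.003
```

View pics/c12.png

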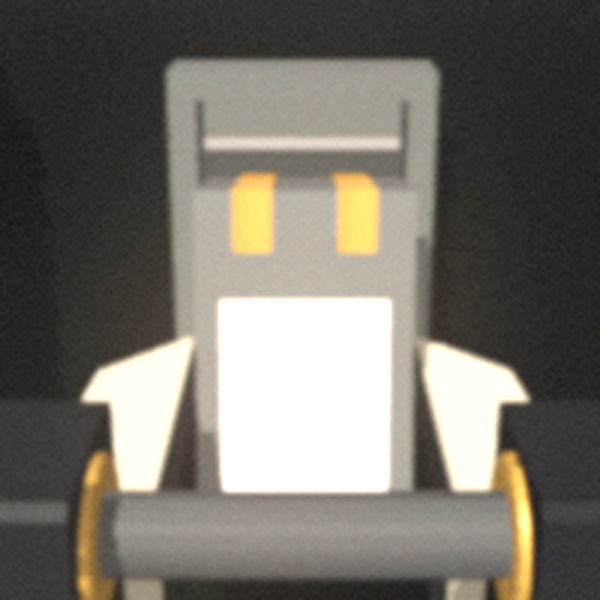

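View pics/s12.png

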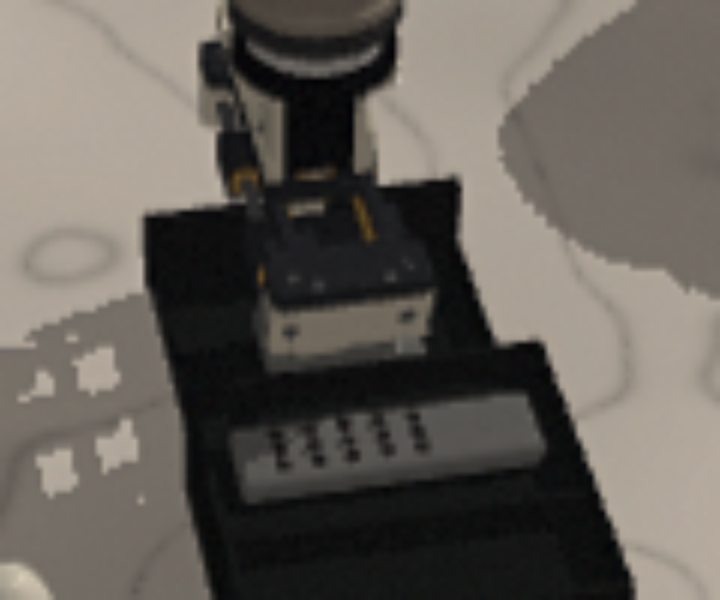

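```bash
cat > tilt.py <<'E'
from h import *
def model(n,h=.0095,lf=.040):
    o=dict(np.load('p%s.npz'%n));A=Ro.from_euler('xyz',o['tool_rot']).as_matrix()
    out=[]
    for th in np.arange(0,.32,.03):
        c,s=np.cos(th),np.sin(th)
        def pt(y,z): # y along block toward contact from pad, z up from pad axis
            return y*c+z*s, z*c-y*s
        def W(y,z,x=0):
            Y,Z=pt(y,z); return o['tool_pos']+A@np.array([-h-Z, x, -Y])
        top=.0185-h; bot=-.0155-h
        u=proj('wrist',[W(lf,top,-.017),W(lf,top,.017),W(lf-.0175,top)],o)
        u=(u-[222,120])*3
        cb=W(lf,bot); rb=W(lf-.06,bot)
        out.append((round(th,2),u.round(0).tolist(),'contact bot y,z',cb[1:].round(4),'rear',rb[1:].round(4)))
    for r in out: print(*r)
if __name__=='__main__':
    import sys; model(sys.argv[1])
E
python3 tilt.py 9|head -1; python3 tilt.py 12
```

```text
0.0 [[187.0, 208.0], [422.0, 208.0], [305.0, 320.0]] contact bot y,z [0.0777 0.0226] rear [0.0177 0.0226]
0.0 [[187.0, 208.0], [422.0, 208.0], [305.0, 320.0]] contact bot y,z [0.08   0.0153] rear [0.02   0.0153]
0.03 [[188.0, 204.0], [421.0, 204.0], [305.0, 316.0]] contact bot y,z [0.0792 0.0141] rear [0.0192 0.0159]
0.06 [[189.0, 200.0], [420.0, 201.0], [305.0, 313.0]] contact bot y,z [0.0784 0.013 ] rear [0.0185 0.0166]
0.09 [[190.0, 197.0], [419.0, 197.0], [304.0, 310.0]] contact bot y,z [0.0776 0.0118] rear [0.0178 0.0172]
0.12 [[191.0, 194.0], [418.0, 194.0], [304.0, 307.0]] contact bot y,z [0.0767 0.0107] rear [0.0171 0.0179]
0.15 [[192.0, 191.0], [418.0, 191.0], [304.0, 304.0]] contact bot y,z [0.0758 0.0096] rear [0.0165 0.0186]
0.18 [[193.0, 188.0], [417.0, 188.0], [304.0, 301.0]] contact bot y,z [0.0749 0.0086] rear [0.0158 0.0193]
0.21 [[193.0, 186.0], [416.0, 186.0], [304.0, 299.0]] contact bot y,z [0.0739 0.0075] rear [0.0152 0.0201]
0.24 [[194.0, 184.0], [415.0, 184.0], [304.0, 296.0]] contact bot y,z [0.0729 0.0065] rear [0.0146 0.0208]
0.27 [[195.0, 182.0], [414.0, 182.0], [304.0, 294.0]] contact bot y,z [0.0719 0.0056] rear [0.014  0.0216]
0.3 [[196.0, 180.0], [413.0, 180.0], [304.0, 292.0]] contact bot y,z [0.0708 0.0046] rear [0.0135 0.0224]
```

move_arm:
  increments:
    - [0,0,0,0]
    - [0,0,-0.004,0]
    - [0,0,-0.008,0]
    - [0,0,-0.011,0]
    - [0,0,-0.011,0]
  gripper: 1
  squeeze: 8

```text
time: 8.9
tool_pos: [0.5186, 0.0447, 0.0308]
tool_rot: [-2.196, 1.571, 2.491]
contact_force: [0.4, -0.0, -0.8]
opening: 0.0339
```

```bash
python3 look.py 13
```

```text
8.9 [0.5186 0.0447 0.0308] 0.0339 -0.0251 [ 0.37 -0.03 -0.76] [-0.159  0.028  0.   ] 0.003
```

View pics/c13.png

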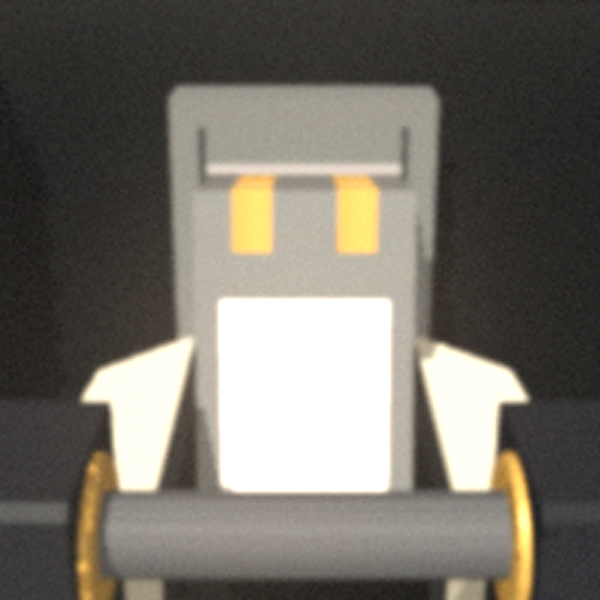

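move_arm:
  increments:
    - [0,0,-0.004,0]
    - [0,0,-0.008,0]
    - [0,0,-0.008,0]

```text
time: 9.32
tool_pos: [0.5188, 0.0475, 0.0309]
tool_rot: [-0.168, 1.57, -1.763]
contact_force: [0.1, -3.7, -0.3]
opening: 0.0339
```

```bash
python3 look.py 14
```

```text
9.325 [0.5188 0.0475 0.0309] 0.0339 -0.025 [ 0.11 -3.69 -0.28] [-0.829  0.173  0.029] 0.002
```

View pics/c14.png

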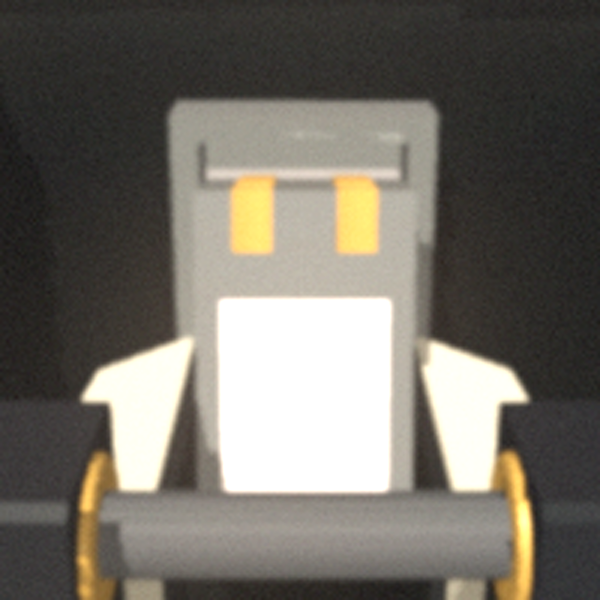

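move_arm:
  increments:
    - [0,0,-0.002,0]
    - [0,0,-0.003,0]
    - [0,0,-0.003,0]

```text
time: 9.75
tool_pos: [0.5188, 0.0488, 0.0309]
tool_rot: [-0.934, 1.571, -2.53]
contact_force: [-0.1, -4.1, 0.4]
opening: 0.0342
```

```bash
python3 look.py 15; python3 - <<'E'
from h import *
o=dict(np.load('p15.npz'))
w=cv2.imread('pics/w15.png');a=w[140:210,270:370];cv2.imwrite('pics/d15.png',cv2.resize(a,(800,560),interpolation=cv2.INTER_CUBIC))
E
```

```text
9.75 [0.5188 0.0488 0.0309] 0.0342 -0.0251 [-0.1  -4.13  0.41] [-0.98   0.134  0.07 ] 0.002
```

View pics/d15.png

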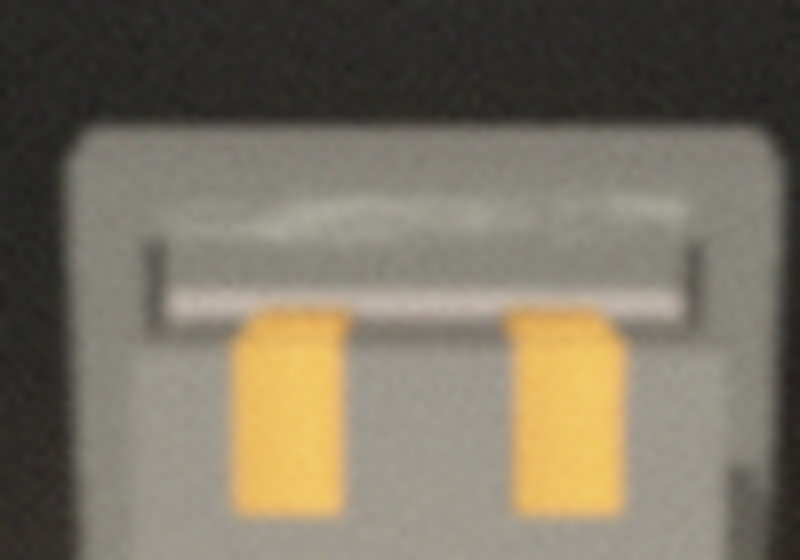

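```bash
python3 - <<'E'
from h import *
for n,rows,sc,off in (('15',[[420,128],[150,243],[420,288]],8,[270,140]),('13',[[303,86],[200,128],[303,164]],3,[222,120]),('7',[[303,24],[213,55],[303,87]],3,[222,120]),('14',[[303,101],[205,142],[303,168]],3,[222,120])):
    o=dict(np.load('p%s.npz'%n)); P=onz('wrist',np.array(rows)/sc+off,.02,o)
    print(n,P[:,1].round(4),'outer-plateback',(P[0]-P[2])[1].round(4))
E
python3 tilt.py 15 | sed -n 6,11p
```

```text
15 [0.0977 0.0906 0.0872] outer-plateback 0.0106
13 [0.0974 0.0906 0.0838] outer-plateback 0.0136
7 [0.0961 0.0905 0.0835] outer-plateback 0.0126
14 [0.0976 0.0909 0.0859] outer-plateback 0.0118
0.15 [[192.0, 191.0], [418.0, 191.0], [304.0, 304.0]] contact bot y,z [0.0846 0.0097] rear [0.0253 0.0187]
0.18 [[193.0, 188.0], [417.0, 188.0], [304.0, 301.0]] contact bot y,z [0.0837 0.0086] rear [0.0247 0.0194]
0.21 [[193.0, 186.0], [416.0, 186.0], [304.0, 299.0]] contact bot y,z [0.0827 0.0076] rear [0.0241 0.0201]
0.24 [[194.0, 184.0], [415.0, 184.0], [304.0, 296.0]] contact bot y,z [0.0817 0.0066] rear [0.0235 0.0209]
0.27 [[195.0, 182.0], [414.0, 182.0], [304.0, 294.0]] contact bot y,z [0.0807 0.0056] rear [0.0229 0.0216]
0.3 [[196.0, 180.0], [413.0, 180.0], [304.0, 292.0]] contact bot y,z [0.0797 0.0047] rear [0.0224 0.0224]
```

move_arm:
  increments:
    - [0,0,-0.002,0]
    - [0.002,0,-0.002,0]
    - [0.004,0,-0.001,0]
    - [0.006,0,0.001,0]
    - [0.006,0,0.001,0]

```text
time: 10.42
tool_pos: [0.5189, 0.0486, 0.0287]
tool_rot: [2.272, 1.57, 0.676]
contact_force: [-1.5, -4.5, 4.0]
opening: 0.0341
```

```bash
python3 look.py 16
```

```text
10.425 [0.5189 0.0486 0.0287] 0.0341 -0.0253 [-1.47 -4.52  3.98] [-0.743  0.374  0.037] 0.002
```

View pics/c16.png

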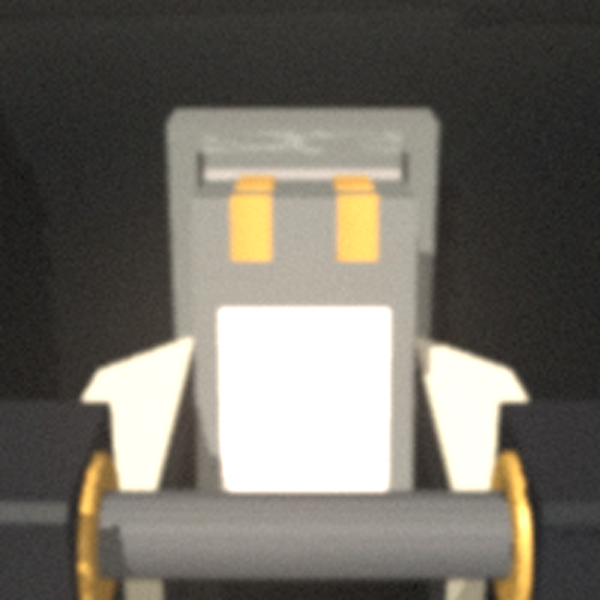

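move_arm:
  increments:
    - [0.002,0,0.002,0]
    - [0.004,0,0.004,0]
    - [0.006,0,0.006,0]
    - [0.006,0,0.006,0]

```text
time: 10.98
tool_pos: [0.5187, 0.0463, 0.0259]
tool_rot: [-2.735, 1.57, 1.952]
contact_force: [0.6, -1.6, -0.1]
opening: 0.034
```

```bash
python3 look.py 17
```

```text
10.975 [0.5187 0.0463 0.0259] 0.034 -0.0253 [ 0.6  -1.56 -0.1 ] [-0.197  0.116 -0.013] 0.002
```

View pics/c17.png

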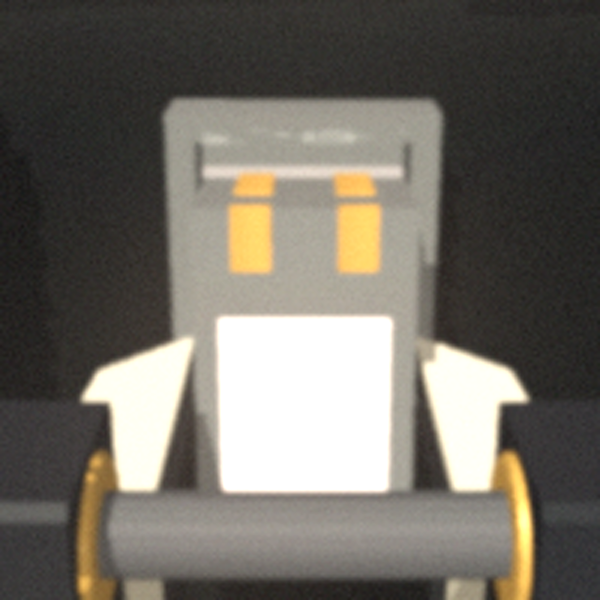

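move_arm:
  increments:
    - [0.002,0,0.002,0]
    - [0.004,0,0.004,0]
    - [0.004,0,0.004,0]

```text
time: 11.4
tool_pos: [0.5188, 0.0453, 0.0247]
tool_rot: [2.89, 1.57, 1.294]
contact_force: [-0.8, 5.3, 3.0]
opening: 0.0336
```

```bash
python3 look.py 18
```

```text
11.4 [0.5188 0.0453 0.0247] 0.0336 -0.0254 [-0.79  5.28  2.96] [ 0.769  0.218 -0.034] 0.003
```

View pics/c18.png

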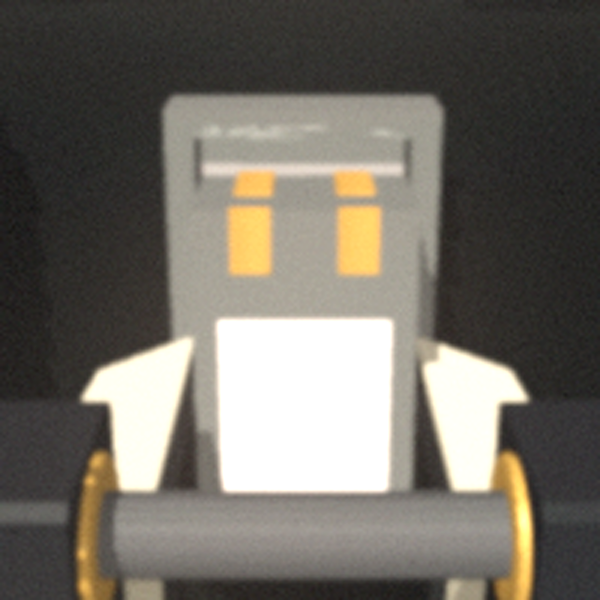

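move_arm:
  increments:
    - [0.002,0,-0.002,0]
    - [0.004,0,-0.002,0]
    - [0.004,0,-0.002,0]

```text
time: 11.82
tool_pos: [0.5188, 0.0448, 0.0233]
tool_rot: [0.396, 1.57, -1.2]
contact_force: [-1.7, -1.1, 6.2]
opening: 0.0336
```

```bash
python3 look.py 19
```

```text
11.825 [0.5188 0.0448 0.0233] 0.0336 -0.0249 [-1.72 -1.1   6.23] [-0.217  0.415  0.05 ] 0.001
```

View pics/c19.png

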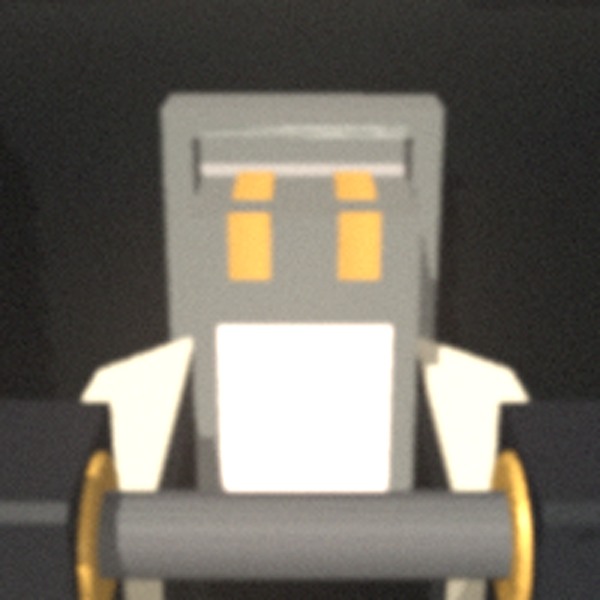

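move_arm:
  increments:
    - [-0.002,0,0,0]
    - [-0.002,0,0,0]

```text
time: 12.12
tool_pos: [0.5188, 0.045, 0.0235]
tool_rot: [-0.091, 1.57, -1.687]
contact_force: [0.4, -2.8, -0.5]
opening: 0.0342
```

move_arm:
  increments:
    - [0,0,0,0]
    - [0,0,0,0]
    - [0,0,0,0]
  gripper: 0.5

```text
time: 12.5
tool_pos: [0.5188, 0.0454, 0.0237]
tool_rot: [2.282, 1.571, 0.686]
contact_force: [-0.1, -0.5, -0.1]
opening: 0.046
```

```bash
python3 look.py 20
```

```text
12.5 [0.5188 0.0454 0.0237] 0.046 -0.0251 [-0.08 -0.49 -0.14] [-0.06   0.007  0.033] 0.002
```

View pics/c20.png

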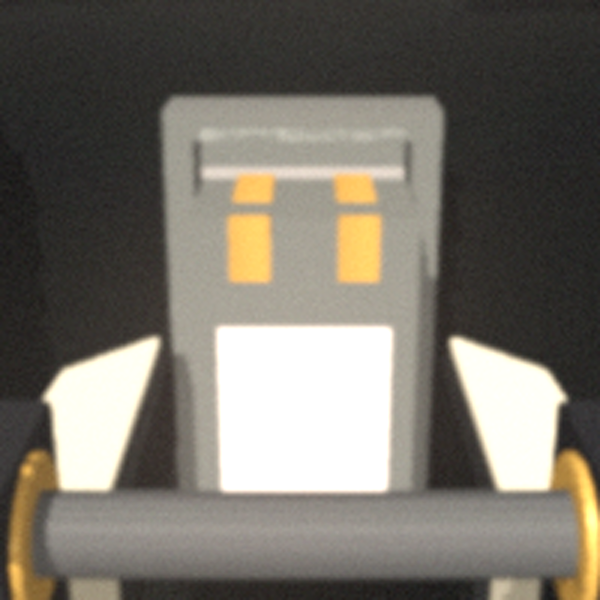

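Released with no residual force. I'll lift straight up, move to the −y side and look at the seat.

move_arm:
  increments:
    - [-0.05,0,0,0]
    - [-0.12,0,0,0]
    - [-0.2,0,0.05,0]
    - [-0.27,0,0.15,0]
    - [-0.27,0,0.2,0]

```text
time: 13.18
tool_pos: [0.5181, -0.0363, 0.1342]
tool_rot: [1.359, 1.566, -0.237]
contact_force: [-0.9, 0.5, -0.5]
opening: 0.046
```

move_arm:
  increments:
    - [0,0,0,0]
    - [0,0,0,0]

```text
time: 13.42
tool_pos: [0.5165, -0.0341, 0.1314]
tool_rot: [-2.241, 1.57, 2.447]
contact_force: [0.3, 0.5, -0.3]
opening: 0.0458
```

```bash
python3 look.py 21; python3 - <<'E'
from h import *
w=cv2.imread('pics/w21.png');g=proj('wrist',[.519,.053,.03]).astype(int)[0];print(g)
u,v=g; cv2.imwrite('pics/d21.png',np.clip(cv2.resize(w[max(v-70,0):v+70,u-70:u+70],(600,600),interpolation=cv2.INTER_CUBIC)*1.1,0,255).astype('uint8'))
im=robot.read_camera('scene');cv2.imwrite('pics/s21.png',cv2.resize(im[160:260,280:400,::-1],(720,600),interpolation=cv2.INTER_CUBIC))
E
```

```text
13.425 [ 0.5165 -0.0341  0.1314] 0.0458 -0.0253 [ 0.29  0.54 -0.34] [-0.077  0.085 -0.044] 0.014
[324  81]
```

View pics/d21.png

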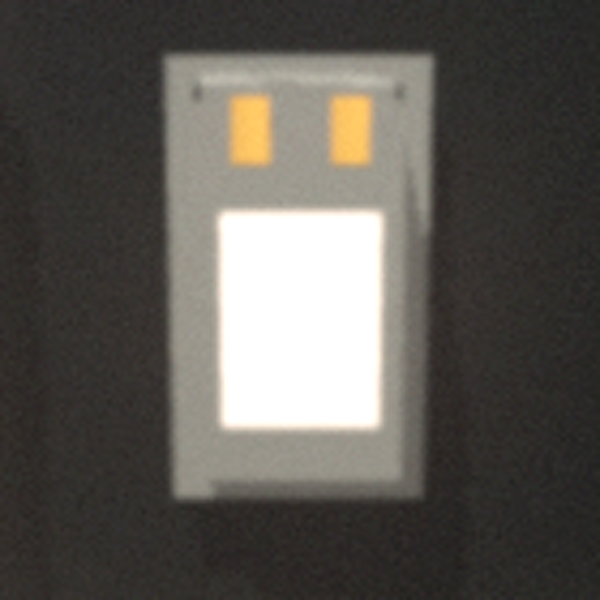

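View pics/s21.png

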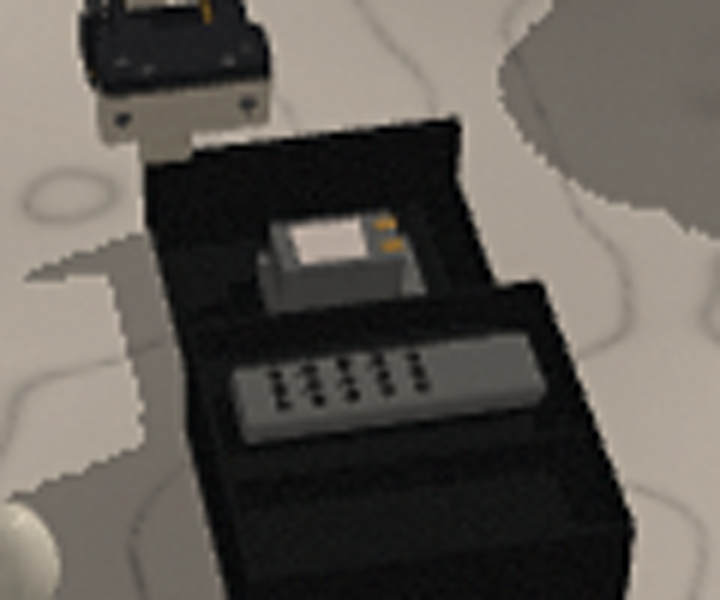

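```bash
python3 - <<'E'
from h import *
o3=dict(tool_pos=np.array([0.53367,-0.19677,0.06446]),tool_rot=np.array([-1.844,1.564,2.594]))
L=onz('wrist',np.array([[206,229],[410,231],[401,469],[207,467]])/4.615+[260,150],.034,o3)
f=lambda P:[round(float(np.linalg.norm(P[i]-P[(i+1)%4])),4) for i in range(4)]
print(f(L))
o=dict(np.load('p21.npz')); s=lambda c:np.array(c)/(600/140)+[254,11]
for z in(.042,.044,.047):
  L=onz('wrist',s([[218,211],[383,211],[381,430],[220,430]]),z,o);print(z,f(L),L.mean(0).round(4))
print(onz('wrist',s([[300,95],[300,478]]),.044,o).round(4), onz('wrist',s([[300,54],[300,497]]),.02,o).round(4))
print(onz('wrist',[[0,0]],0,o)*0+0)
p=robot.observe();print(p['qpos'])
E
```

```text
[0.0263, 0.0342, 0.0264, 0.0341]
0.042 [0.0268, 0.035, 0.0272, 0.035] [0.519  0.0496 0.042 ]
0.044 [0.0266, 0.0347, 0.027, 0.0347] [0.519  0.0496 0.044 ]
0.047 [0.0263, 0.0343, 0.0266, 0.0343] [0.519  0.0495 0.047 ]
[[0.5198 0.0844 0.044 ]
 [0.5183 0.0242 0.044 ]] [[0.5201 0.0946 0.02  ]
 [0.5183 0.0184 0.02  ]]
[[0. 0. 0.]]
[-2.13669792e-01  4.27415181e-01  1.68040128e+00  3.10294162e-04
  1.03467840e+00 -1.89516898e-01]
```

move_arm:
  increments:
    - [0,0,-0.1,0]
    - [0.06,0,-0.17,0]
    - [0.14,0,-0.17,0]
    - [0.19,0,-0.17,0]
    - [0.19,0,-0.17,0]
  gripper: 1

```text
time: 14.15
tool_pos: [0.5172, 0.0342, 0.0542]
tool_rot: [-1.675, 1.567, 3.014]
contact_force: [1.3, 1.0, 0.1]
opening: 0.0025
```

move_arm:
  increments:
    - [0.004,0,0,0]
    - [0.008,0,0,0]
    - [0.012,0,0,0]
    - [0.012,0,0,0]

```text
time: 14.65
tool_pos: [0.5186, 0.0332, 0.0511]
tool_rot: [1.679, 1.57, 0.083]
contact_force: [0.3, -0.8, 0.7]
opening: 0.0007
```

move_arm:
  increments:
    - [0.005,0,0,0]
    - [0.01,0,0,0]
    - [0.014,0,0,0]
    - [0.014,0,0,0]

```text
time: 15.15
tool_pos: [0.5184, 0.0333, 0.0452]
tool_rot: [-2.054, 1.571, 2.633]
contact_force: [-0.1, 0.8, -0.4]
opening: 0.0005
```

move_arm:
  increments:
    - [0.002,0,0,0]
    - [0.003,0,0,0]
    - [0.003,0,0,0]

```text
time: 15.52
tool_pos: [0.5186, 0.0331, 0.0443]
tool_rot: [1.135, 1.57, -0.461]
contact_force: [-0.8, -1.6, 2.9]
opening: 0.0004
```

move_arm:
  increments:
    - [0.0015,0,0,0]
    - [0.0015,0,0,0]

```text
time: 15.78
tool_pos: [0.5187, 0.0331, 0.0441]
tool_rot: [1.178, 1.57, -0.418]
contact_force: [-1.9, -1.5, 7.1]
opening: 0.0005
```

move_arm:
  increments:
    - [-0.05,0,0,0]
    - [-0.12,0,0,0]
    - [-0.16,-0.1,-0.02,0]
    - [-0.16,-0.22,-0.04,0]
    - [-0.16,-0.34,-0.045,0]

```text
time: 16.4
tool_pos: [0.3815, 0.0553, 0.1075]
tool_rot: [2.441, 1.57, 0.845]
contact_force: [-0.0, 0.1, -0.0]
opening: 0.0
```

```bash
python3 look.py 22; python3 - <<'E'
from h import *
im=robot.read_camera('top');cv2.imwrite('pics/t22.png',np.clip(cv2.resize(im[110:270,240:360,::-1],(450,600),interpolation=cv2.INTER_CUBIC)*1.8,0,255).astype('uint8'))
E
```

```text
16.4 [0.3815 0.0553 0.1075] 0.0 -0.025 [-0.03  0.05 -0.03] [-0.086  0.018 -0.001] 0.933
```

View pics/w22.png

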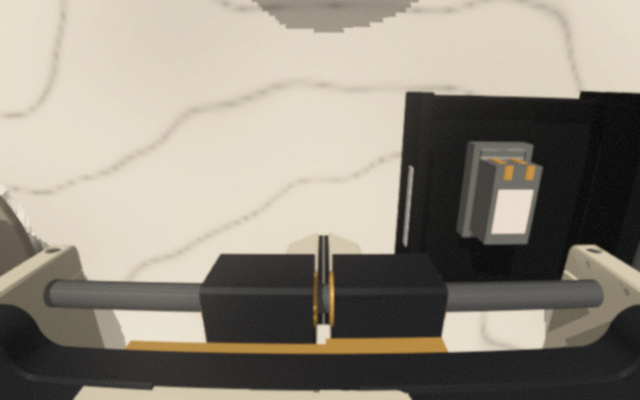

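View pics/t22.png

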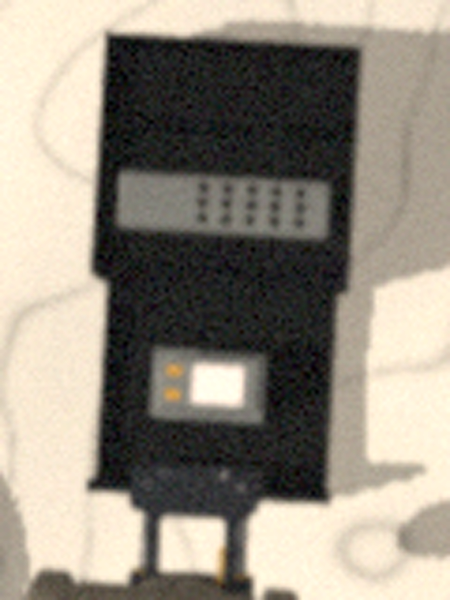

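move_arm:
  increments:
    - [0.08,0,0,0]
    - [0.16,0,0,0]
    - [0.18,0,0,0]
    - [0.18,0,0,0]

```text
time: 17.0
tool_pos: [0.3833, 0.0548, 0.0355]
tool_rot: [-1.912, 1.57, 2.775]
contact_force: [0.0, 0.8, 1.1]
opening: 0.0005
```

```bash
python3 - <<'E'
from h import *
p=robot.observe();A=axes();print(p['tool_pos'],p['qpos'],p['contact_force'])
E
```

```text
[0.38328088 0.05477029 0.03547843] [-5.68540823e-02  3.99027751e-01  2.12150825e+00  3.30053321e-04
  6.21658145e-01 -3.17604854e-02] [0.03521194 0.75854204 1.06718426]
```

move_arm:
  increments:
    - [0.01,0.03,0,0]
    - [0.01,0.06,0,0]
    - [0.01,0.08,0,0]
    - [0.01,0.1,0,0]
    - [0.01,0.12,0,0]

```text
time: 17.62
tool_pos: [0.4307, 0.0536, 0.0315]
tool_rot: [-1.613, 1.569, 3.075]
contact_force: [-3.1, -0.8, 2.9]
opening: 0.0004
```

move_arm:
  increments:
    - [0,0.02,0,0]
    - [0,0.04,0,0]
    - [0,0.06,0,0]
    - [0,0.08,0,0]
    - [0,0.1,0,0]

```text
time: 18.25
tool_pos: [0.4714, 0.0525, 0.0315]
tool_rot: [-2.021, 1.571, 2.666]
contact_force: [-3.0, -0.3, 1.5]
opening: 0.0004
```

```bash
python3 look.py 23
```

```text
18.25 [0.4714 0.0525 0.0315] 0.0004 -0.0252 [-3.03 -0.29  1.51] [-0.174  0.497 -0.007] 0.172
```

View pics/w23.png

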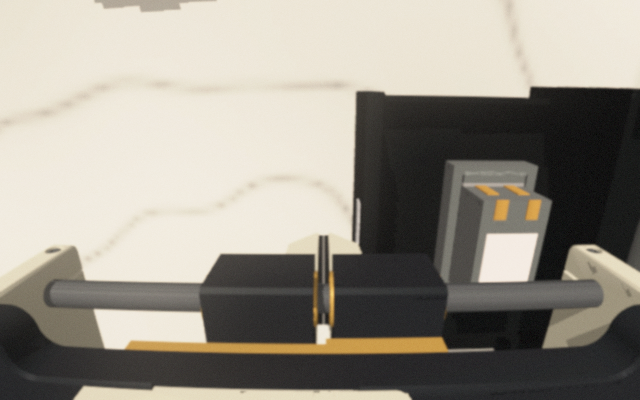

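move_arm:
  increments:
    - [0,0.02,0,0]
    - [0,0.04,0,0]
    - [0,0.06,0,0]
    - [0,0.08,0,0]
    - [0,0.1,0,0]

```text
time: 18.92
tool_pos: [0.5114, 0.0515, 0.0314]
tool_rot: [-2.002, 1.571, 2.686]
contact_force: [-3.1, -0.2, -0.6]
opening: 0.0006
```

move_arm:
  increments:
    - [0,0.015,0,0]
    - [0,0.03,0,0]
    - [0,0.045,0,0]
    - [0,0.055,0,0]
    - [0,0.06,0,0]

```text
time: 19.55
tool_pos: [0.5351, 0.0509, 0.0315]
tool_rot: [-2.126, 1.571, 2.561]
contact_force: [-1.3, -1.1, -0.7]
opening: 0.0003
```

```bash
python3 look.py 24
```

```text
19.55 [0.5351 0.0509 0.0315] 0.0003 -0.0252 [-1.31 -1.08 -0.75] [-0.309  0.496 -0.014] 0.038
```

View pics/w24.png

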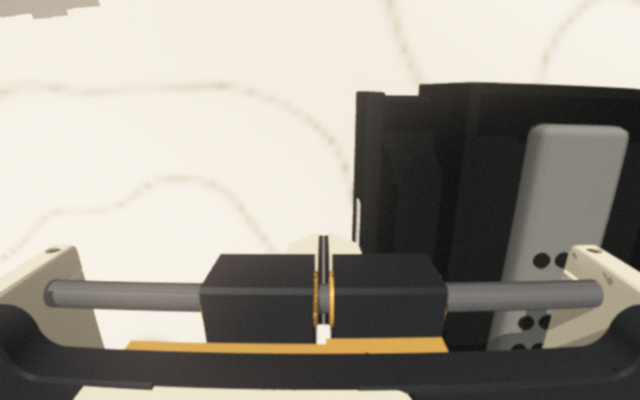

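move_arm:
  increments:
    - [0,0.01,0,0]
    - [0,0.02,0,0]
    - [0,0.03,0,0]
    - [0,0.035,0,0]
    - [0,0.04,0,0]

```text
time: 20.23
tool_pos: [0.551, 0.0505, 0.0315]
tool_rot: [2.144, 1.571, 0.549]
contact_force: [-2.8, -1.1, -0.3]
opening: 0.0003
```

move_arm:
  increments:
    - [0,0.005,0,0]
    - [0,0.01,0,0]
    - [0,0.015,0,0]
    - [0,0.015,0,0]

```text
time: 20.72
tool_pos: [0.5573, 0.0504, 0.0316]
tool_rot: [1.807, 1.57, 0.21]
contact_force: [-2.2, 0.0, -0.8]
opening: 0.0005
```

```bash
python3 look.py 25
```

```text
20.725 [0.5573 0.0504 0.0316] 0.0005 -0.0253 [-2.18  0.02 -0.79] [-0.275  0.29  -0.011] 0.004
```

View pics/w25.png

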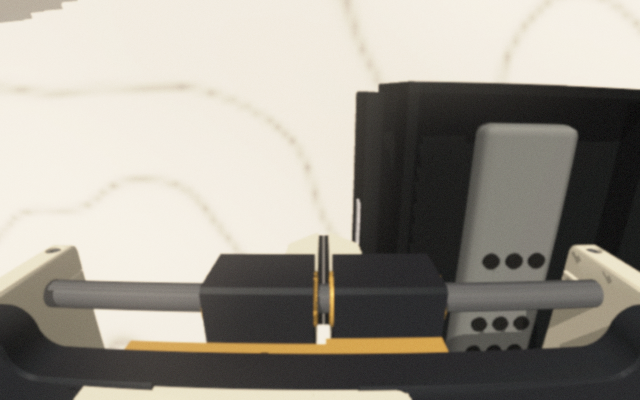

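move_arm:
  increments:
    - [0,0.005,0,0]
    - [0,0.01,0,0]
    - [0,0.015,0,0]
    - [0,0.015,0,0]

```text
time: 21.28
tool_pos: [0.5622, 0.0503, 0.0316]
tool_rot: [-1.638, 1.569, 3.049]
contact_force: [-6.5, -0.5, 2.9]
opening: 0.0007
```

move_arm:
  increments:
    - [0,0.004,0,0]
    - [0,0.008,0,0]
    - [0,0.01,0,0]
    - [0,0.01,0,0]

```text
time: 21.78
tool_pos: [0.5622, 0.0503, 0.0316]
tool_rot: [-1.565, 1.561, 3.123]
contact_force: [-18.3, -0.9, 14.0]
opening: 0.0006
```

```bash
python3 look.py 26
```

```text
21.775 [0.5622 0.0503 0.0316] 0.0006 -0.0248 [-18.33  -0.95  14.01] [-0.305  2.898 -0.01 ] 0.004
```

View pics/w26.png

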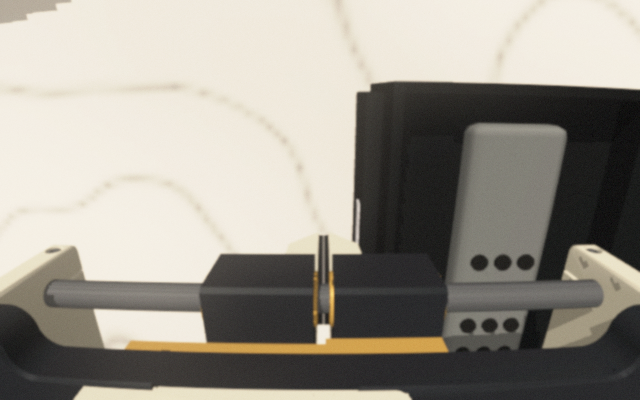

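Hard stop reached: the force rose to 18 N with no motion. I'll back off.

move_arm:
  increments:
    - [0,-0.015,0,0]
    - [0,-0.08,0,0]
    - [0,-0.15,0,0]
    - [-0.1,-0.2,0,0]
    - [-0.2,-0.2,0,0]

```text
time: 22.45
tool_pos: [0.4862, 0.0523, 0.1124]
tool_rot: [-3.114, 1.57, 1.574]
contact_force: [1.6, 0.3, 0.4]
opening: 0.0002
```

move_arm:
  increments:
    - [-0.05,-0.1,0,0]
    - [-0.1,-0.2,0,0]
    - [-0.1,-0.2,0,0]
    - [-0.1,-0.2,0,0]

```text
time: 22.95
tool_pos: [0.4084, 0.0541, 0.1519]
tool_rot: [1.611, 1.568, 0.014]
contact_force: [-0.7, 0.3, -0.6]
opening: 0.0007
```

```bash
python3 look.py 27; python3 - <<'E'
from h import *
im=robot.read_camera('top');cv2.imwrite('pics/t27.png',im[:,:,::-1])
im=robot.read_camera('scene');cv2.imwrite('pics/s27.png',im[:,:,::-1])
E
```

```text
22.95 [0.4084 0.0541 0.1519] 0.0007 -0.0253 [-0.75  0.27 -0.57] [-0.064  0.113 -0.027] 0.026
```

View pics/t27.png

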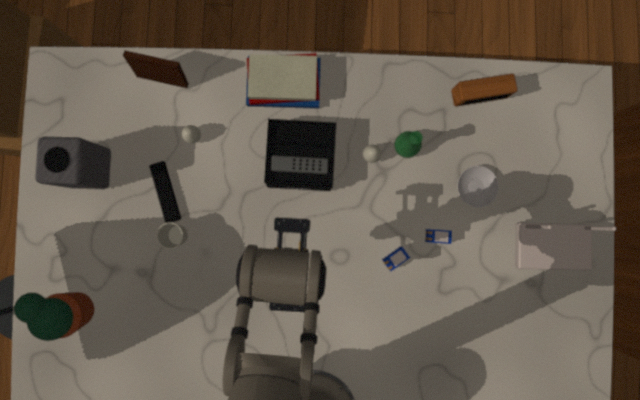

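View pics/s27.png

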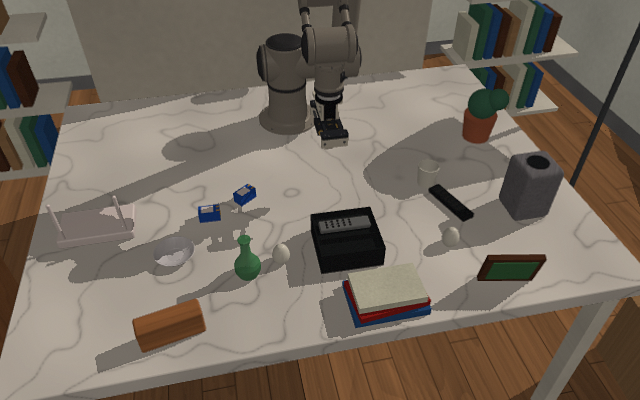

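View pics/w27.png

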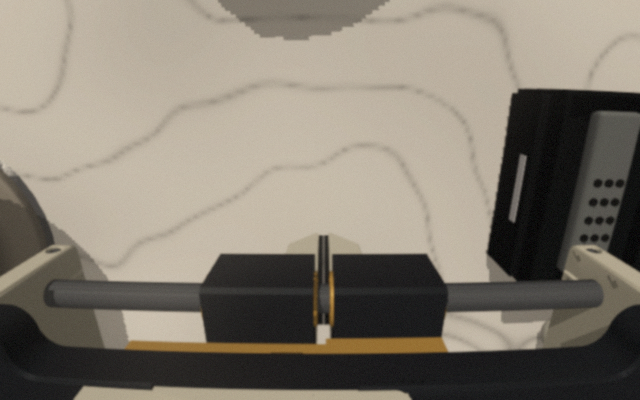

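The tray front is flush with the caddy (top view (300,187)). The other objects are at their starting pixels, and the arm is clear at (330,140) in the scene view. I'm handing in.

```bash
python3 - <<'E'
from cell import robot
print(robot.hand_in())
E
```

```text
the job is handed in; nothing more can be done
None
```

The grey battery is in the cradle and the tray is fully shut. I handed the job in at about 23 s of the 54 s allowed.

**Insertion:** I gripped the block just behind its centre. The tool cannot tilt, so I used the cradle's fixed end wall to tip the contact end down in a light 3 N grip. I then pushed the sprung plate back about 3–4 mm and rocked the rear end down. Readings stayed at about 6 N or less on any axis.

**Seating checks:**
- After I let go, the camera showed the block aligned in the pocket, with its length measuring 60 mm.
- A light press of about 7 N on the rear top met firm resistance at a height of 44 mm, which is the height for a block lying flat on the floor.
- The camera put the rear face about 1 mm from the end wall. That is within calibration error, so I can't rule out a small gap there.

**Tray:** It slid shut under about 3 N to its hard stop, where the force rose to about 18 N with no further movement. In the last pictures the front is flush, the other objects are where they started, and the arm touches nothing.

**Slip during insertion:** The block slid about 1–2 mm up in the fingers while it was being tipped. The fingertips still cleared the pocket walls.

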